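# Hang the grease pail on the bench rack by its bail

### The job

Swing the pail's flat-lying bail upright while the pail stays standing on the bench. Then, without tipping the pail, carry it by its bail to the rack, hook the bail over both prongs and slide it back under the keepers until it drops fully home in the seats at the back, and let go so the pail hangs there level and still. Nobody measured how high the hook is clamped, so feel for it and go gently: no hard push, knock or drop on the rack; leave the other things on the bench alone.

Things in the scene. Friction and masses are not known exactly. Their poses are not given: they have to be found in the camera images.
- pail: closed round steel pail with a lid, 126 across, 80 high, 0.5 to 0.85 kg with its bail. Origin at the centre of its underside, z up. Its bail pivots about the pail's y axis, 60 above the origin, on a pivot at each side (y = +70 and -70). With the bail flat it reaches out to the pail's -x side
- bail (a joint): angle of the bail about its pivots, rad: 0 lying flat (level, sticking out beyond the lid to the pail's -x side), 1.57 upright, up to 3.0 over to the other side. Stiff pivots (about 0.065 N m): it stays where it is left
- bail_grip (a point): centre of the grey round grip sleeve (14 thick, 44 long) in the middle of the bail's cross bar; y axis along the bar. Bare bail wire is 6 thick; the bar is straight for 50 each side of this point. Flat, the bar is level with the pivots and about 50 is free between sleeve and pail: pinch it from above, fingers closing across the bar. The sleeve turns on the wire with light drag (0.02 N m), so the bail can swing while held; let a carried pail stop swinging
- bail_pivot (a point): middle of the bail's pivot axis, in the pail, 60 above its underside; y along the axis. The bar's axis is 120 from it, so with the bail upright the lid is 100 below the bar's axis and the underside 180 below; the bail's two arms are 70 either side of the middle
- rack: fixed bench rack: twin-prong hook clamped on a post, prongs pointing to the rack's -x, at y = +36 and -36 (rods 8 thick, 64 clear between for the fingers). Origin on the bench, vertically under the SEATS (x = 0, midway between the prongs). HOOK HEIGHT NOT KNOWN: axis of a seated bar is h = 230 to 275 above the bench. The prongs are sprung: they sink 1 per 4 N, 12 at most. The rack must never feel over 20 N
- rack_entry (a point): point on the bench 46 in front of the rack origin (rack x = -46), under the open gap between tips and keepers. Only there can the bar be let down. Upturned tips: x = -66 to -75, tops at h + 18. Level lands behind them: x = -57 to -12, axis of a bar lying on them at h + 5. The prongs' undersides are at h - 11; coming from the front, the prongs must pass between the bar and the lid
- rack_keeper (a point): point on the bench under the front ends of the keepers, rack x = -31. A keeper arches over each prong from x = -35 to +14, peak h + 46 at x = -14; under its front end a bar lying on the lands has 6 of play above it. Slide the bar back under the keepers; past x = -12 it drops 5 into the seat hollows (bar axis x = -3 to +3), with walls behind
- rack_post (a point): top of the rack's post, 280 above the bench at rack x = +125, post 20 thick. A crossbar joins the prongs at x = +96, no higher than h; the base plate (14 thick) lies behind x = +90
- bowl: shallow open steel parts bowl, 100 across and 34 high, standing on the bench; bystander; origin at the centre of its underside
- hub: bare aluminium wheel hub standing on end, 72 across the wider flange, 72 high; bystander; origin under its centre
- wrench: steel open-ended wrench lying flat, 170 long; bystander; origin under its middle
- driver: screwdriver with a black handle lying on the bench, 200 long; bystander; origin under its middle
- tape: roll of black tape lying flat, 96 across, 24 high; bystander; origin under its centre
- lube: white oil bottle, 48 across, 130 high, standing; bystander; origin under its centre
- jar: glass jar with a metal cap, 68 across, 80 high, standing; bystander; origin under its centre
There are look-alikes about, which are no part of the job. What is shaped like the pail but purple or red is not meant.

How it is judged:
On the way, in this order (a step that is already met when the one before it is completed fails the run):
1. the bail is swung upright while the pail stands on the bench (value of joint bail between 1.3 and 1.85 rad and height (world z) of pail below 0.008 m and angle between pail's own z axis and vertical below 0.1 rad), for 0.2 s.
2. the bail bears in the seats of the rack's prongs (x of bail_grip in the frame of rack between -0.008 and 0.009 m and y of bail_grip in the frame of rack between -0.014 and 0.014 m and angle between the y axis of bail_grip and the y axis of rack, either way round below 0.15 rad and angle between pail's own z axis and vertical below 0.15 rad and height (world z) of pail above 0.03 m and contact force between pail and rack above 2 N), for 0.2 s.
At the end, for the whole second after the job is handed in: pail hangs by its bail, released: bar middle -8 to +9 mm from the seats along rack x and within 14 mm of mid-prongs, bar along rack y within 0.15 rad, pail level within 0.15 rad, underside over 30 mm above the bench, over 2 N on the rack, at rest (under 0.03 m/s, 0.25 rad/s) (all of step 2 and linear speed of pail below 0.03 m/s and angular speed of pail below 0.25 rad/s); the robot touches nothing.
It fails at once if the rack is pushed or knocked with more than 20 N (contact force between rack and anything else above 20 N).
It fails at once if the pail is tipped more than 0.5 rad (angle between pail's own z axis and vertical above 0.5 rad).
It fails at once if a bystander is moved more than 30 mm (distance of any of bowl, hub, wrench, driver, tape, lube, jar from where it was at the start of the episode above 0.03 m).
It also fails if it takes over 72 s, if anything falls off the work surface, if the arm or the gripper's body presses on something with over 40 N, if the wrist force passes 120 N, or if a joint passes its speed limit or range.

### The arm

A 7-joint arm with a two-finger parallel gripper is mounted at the origin on the work surface. World frame = base frame: x ahead of the robot, y to its left, z up, the work surface at z = 0. Lengths are in m, angles in rad, forces in N, time in s.
With the tool pointing down it reaches from about 0.425 to 0.925 m from the base axis. Payload 6.8 kg.
Tool frame: the origin (TCP) lies midway between the tips of the shut fingers; the grasp point (between the pads) lies r.tcp_to_grasp behind it (r.tcp_to_grasp is the distance from the TCP to the grasp point, in m); x points along the fingers, y is the direction in which the jaws open and shut, and the axes are right-handed (so a half turn about x gives the same grasp; the last joint's range is limited). The gripper opens to 85 mm and grips with 20 to 120 N. Pads are 22 mm wide; open, the fingers measure 114 mm over their backs; the gripper's body (76 mm by 85 mm) begins 54 mm behind the grasp point. The pads swing forward as they close: fully open they stand 13 mm farther back than shut.
Start: joints at [-0.108, 0.477, 0.022, 1.555, -0.011, 1.109, -0.083], TCP at [0.675, 0, 0.206] pointing down, gripper open.
Joint ranges: [-2.96, 2.96], [-0.34, 2.1], [-1.41, 1.46], [0.24, 2.44], [-1.37, 4.51], [0.17, 1.92], [-2.96, 2.96]. Speed limits (rad/s): [2.39, 2.39, 3.14, 3.14, 3.14, 3.14, 3.14].

### API

Orientations are given as a rotation vector (axis times angle).
In Python, from bench import r, grab_frame, search_frame, cut_out, pinpoint gives the robot as it stands. The module is installed in compiled form; this text tells all that it offers.
- The arm moves only by the tool apply_moves, never from a script. Its argument "commands" is a list of rows, each a list of 7 numbers: the finger opening in mm, from 0 to 85.4, then the shift along the tool's x, y, z in mm, then the turn, a rotation vector about the tool's x, y, z in rad. A call has 1 to 20 rows; each row is the pose to reach, as a shift and turn from the pose commanded when the call began, along the tool's axes at that moment; what a row does not reach only later rows make up. A row lasts 1/10 s, in which the tool goes at most 50 mm and 8.59 degrees, less where a joint would pass 70% of its speed; a pose out of reach is approached as far as the arm can. A call with a gripper value outside its range is refused whole. The fingers move at their own pace and stop on an object; "force" is the grip in N (left out, the last holds). Time passes only in rows, so rows that repeat a pose let the fingers close. It gives the time, the measured TCP pose, the force and the opening at its end, in the units of the state.
- r.get_obs(): the state, without advancing time (a new reading comes with each control period).
- grab_frame(name): name is "scene" or "side" or "wrist"; returns a dict with "pixels" (420x560x3 uint8, red, green, blue), "mtx" (3x3 intrinsics, pixels), "position" and "rotation" of the camera in the world; the wrist camera has in their place "T_tool_cam" (4x4, takes a point from camera to tool coordinates, whose origin is the TCP and whose axes are the tool frame's). Camera axes: x right, y down, z forward; pixel columns grow to the right and rows downward; lengths in m; the calibration is good to about 2 mm. A picture is of the moment at which its call begins: read the wrist's pose just before it. There is no depth.
- r.hand_in(): hands the job in, once; it reports no verdict.
Trained networks look in the newest picture that a camera, given by its name, has taken for a name from the list of things; names that differ only in an ending like _2 or _b are one class to them, and where a whole thing is asked for, a point or a joint stands for the part that bears it (a point fixed in the world has none). Each returns a list of dicts, best first, with "confidence" (0 to 1); they miss things now and then, are a little off and sometimes report something else, mostly with a low value. They report only what shows in the picture. A call takes as long as a camera call. They do not tell look-alikes from the thing itself.
- search_frame(label, camera): "point" ([column, row] as shares, 0 to 1, of the picture: columns of its width, rows of its height, amid what is visible of it).
- cut_out(label, camera): "pixels" (420x560 bool, what is visible of it) and "point" ([column, row] as shares, 0 to 1, of the picture: columns of its width, rows of its height, amid what is visible of it).
- pinpoint(label, camera): "point" ([column, row] as shares, 0 to 1, of the picture: columns of its width, rows of its height: a listed point, or the origin of a listed thing).
The state is a dict: "clock": time; "joints": joint angles; "qvel": joint speeds; "tau": joint torques, N m; "tcp_pos": TCP position; "orientation": TCP orientation; "contact_force": force on the tool from outside, world axes, zero at the start; "moment": the same for the moment, N m; "grip_width": finger opening in m.
Only numpy, scipy, OpenCV 4.12 (cv2) and the standard library are available. Lean on these libraries where they do the work, as an engineer would, in place of code of your own. Each camera call takes 0.05 s, during which the arm holds its last target.

## Working session

There is one attempt and no reset: what is moved stays moved. The work goes in short steps, Python scripts to look and compute and a tool call to move; the robot and the scene stay as the last step left them, time stands still between calls to the robot, and variables do not carry over. Pictures are saved under pics/ and viewed, and the job is handed in when it is done.

Besides the shell and the picture viewer there is one more tool, called after ">>>" as a command line: name --pt "numbers of a row" for each row, then --argument value for the rest. apply_moves: Moves the arm, as the interface text tells. Its arguments: {"type":"object","properties":{"commands":{"type":"array"},"force":{"type":"number"}},"required":["commands"]}

```bash
mkdir -p pics; cat > h.py <<'E'
import numpy as np, cv2
from scipy.spatial.transform import Rotation as R
from bench import r, grab_frame, search_frame, cut_out, pinpoint
def save(f,n): cv2.imwrite('pics/'+n+'.png',f['pixels'][:,:,::-1])
def cam(name):
    o=r.get_obs(); f=grab_frame(name)
    if 'position' in f:
        p=np.array(f['position']); M=np.array(f['rotation'])
        if M.size==3: M=R.from_rotvec(M).as_matrix()
    else:
        T=np.eye(4);T[:3,:3]=R.from_rotvec(o['orientation']).as_matrix();T[:3,3]=o['tcp_pos']
        W=T@np.array(f['T_tool_cam']); p=W[:3,3];M=W[:3,:3]
    f['P']=p;f['M']=M;f['K']=np.array(f['mtx']); return f
def ray(f,uv):
    d=f['M']@np.linalg.inv(f['K'])@np.array([uv[0],uv[1],1.]); return f['P'],d/np.linalg.norm(d)
def onz(f,uv,z):
    p,d=ray(f,uv); return p+d*(z-p[2])/d[2]
def proj(f,X):
    c=f['M'].T@(np.array(X)-f['P']); q=f['K']@c; return q[:2]/q[2]
def px(pt): return np.array([pt[0]*560,pt[1]*420])
def tri(fs,uvs):
    A=np.zeros((3,3));b=np.zeros(3)
    for f,u in zip(fs,uvs):
        p,d=ray(f,u);Q=np.eye(3)-np.outer(d,d);A+=Q;b+=Q@p
    return np.linalg.solve(A,b)
E
python3 - <<'E'
from h import *
print(r.get_obs(), r.tcp_to_grasp)
for n in ('scene','side','wrist'):
    f=cam(n); save(f,n+'0'); print(n,f['P'],f['M'].tolist(),f['K'].tolist())
    for l in ('pail','bail_grip','bail_pivot','rack','rack_entry','rack_keeper','rack_post','bowl','hub','wrench','driver','tape','lube','jar'):
        try: print(l,[(px(d['point']).round(1).tolist(),round(d['confidence'],2)) for d in pinpoint(l,n)][:4])
        except Exception as e: print(l,e)
E
```

```text
{'clock': 0.0, 'joints': array([-0.10808627,  0.47782566,  0.02230799,  1.55641187, -0.01150143,
        1.10932021, -0.08310961]), 'qvel': array([-0.00062025, -0.0020572 ,  0.00038794, -0.00020979,  0.0014106 ,
        0.00022087,  0.00122255]), 'tau': array([-5.45967814e-04, -5.96443820e+01,  1.60769675e+00, -2.81194621e+01,
        1.24063640e-02,  9.39900521e-03,  2.20753498e-05]), 'tcp_pos': array([ 6.74373598e-01, -5.80178593e-06,  2.05424728e-01]), 'orientation': array([ 1.20822342,  1.21047255, -1.21058769]), 'contact_force': array([-0.16981494,  0.19318626,  0.69998765]), 'moment': array([0.00522673, 0.02714236, 0.01852052]), 'grip_width': 0.0854180341457515} 0.0187
scene [ 1.38335638 -0.50893086  0.9039392 ] [[0.47426668193128585, 0.5020840330145931, -0.7231754546454753], [0.880306375742062, -0.25974099586591104, 0.39698274508404097], [0.011480384913600705, -0.8248916527995577, -0.5651742756918877]] [[430.22172067610023, 0.0, 280.9597418801066], [0.0, 430.22172067610023, 205.73466798895726], [0.0, 0.0, 1.0]]
pail [([210.3, 230.8], 0.9), ([358.7, 244.7], 0.58)]
bail_grip [([
[... 1386 characters left out ...]
ver [([277.4, 390.3], 0.8), ([298.1, 188.1], 0.66)]
tape [([245.8, 184.2], 0.81)]
lube [([388.4, 382.1], 0.62)]
jar [([329.4, 168.5], 0.81)]
wrist [0.67471579 0.07169218 0.37402116] [[0.9999996115089511, -0.0003221717898920404, -0.0008204799093744775], [-0.000540670855717166, -0.9593335706003636, -0.28227434880658325], [-0.0006961730888704002, 0.28227468275510054, -0.9593333720967568]] [[367.67092139393, 0.0, 278.8278299995316], [0.0, 367.67092139393, 211.87276224833786], [0.0, 0.0, 1.0]]
pail []
bail_grip []
bail_pivot []
rack []
rack_entry []
rack_keeper []
rack_post []
bowl [([78.0, 198.9], 0.6)]
hub [([286.7, 180.9], 0.97)]
wrench [([284.9, 182.0], 0.49)]
driver []
tape []
lube []
jar []
```

View pics/scene0.png

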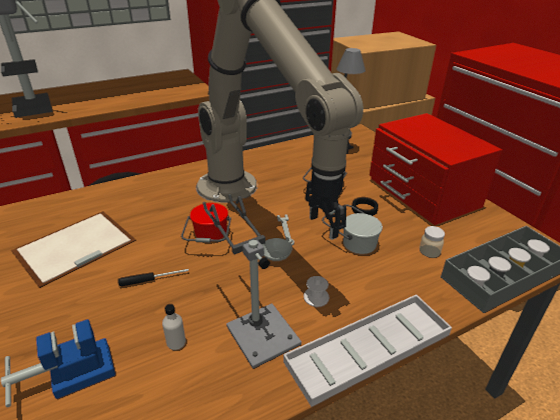

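View pics/side0.png

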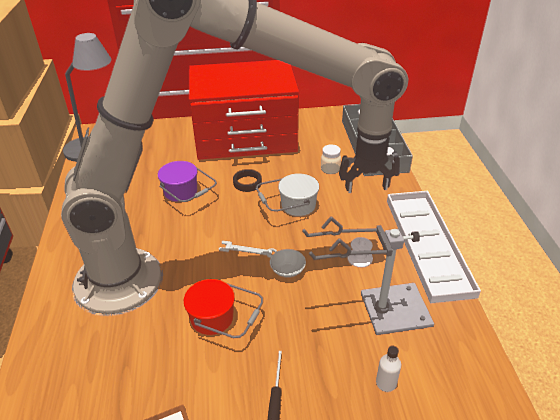

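View pics/wrist0.png

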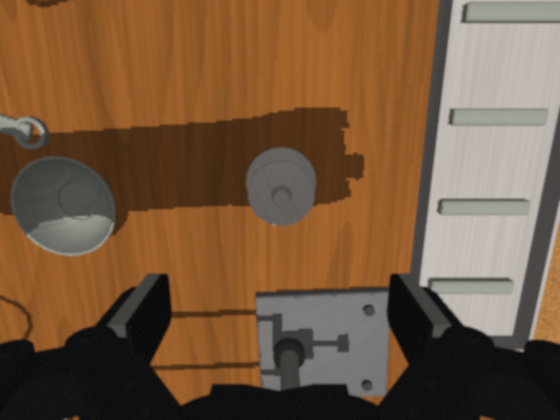

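```bash
python3 - <<'E'
from h import *
s=cam('scene');d=cam('side')
a=cv2.resize(s['pixels'][170:290,190:430],None,fx=3,fy=3,interpolation=2)
b=cv2.resize(d['pixels'][160:350,160:440],None,fx=2.8,fy=2.8,interpolation=2)
cv2.imwrite('pics/c1.png',a[:,:,::-1]);cv2.imwrite('pics/c2.png',b[:,:,::-1])
for l,u,v in [('pail',(358.7,244.7),(298,207.6)),('pivot',(364.5,229.2),(294,189.7)),('post',(249.8,242.2),(396.2,228.6)),('grip',(334.9,213.8),(264.1,198.4))]:
    X=tri([s,d],[u,v]);print(l,X.round(4),proj(s,X)-u,proj(d,X)-v)
for l,v in dict(bowl=(288.7,270.9),hub=(358.8,255.7),wrench=(247.6,248.8),driver=(277,390),tape=(245.8,184.2),lube=(388,382),jar=(329.4,168.5)).items(): print(l,onz(d,v,0))
E
```

```text
pail [ 0.5384  0.2498 -0.0091] [-0.42663008  0.7429455 ] [-0.24869128 -0.85537005]
pivot [0.5292 0.2742 0.0431] [-0.11443182  0.20420612] [-0.06365742 -0.23491998]
post [ 0.6892 -0.205   0.289 ] [ 0.67216315 -1.07718644] [0.47458043 1.19999173]
grip [0.4297 0.2233 0.0594] [-0.04865001  0.08760239] [-0.02940688 -0.10709538]
bowl [ 0.47132176 -0.03020431  0.        ]
hub [0.67773897 0.00191559 0.        ]
wrench [0.36461208 0.07184297 0.        ]
driver [ 0.39585671 -0.38978814  0.        ]
tape [0.38214752 0.37747601 0.        ]
lube [ 0.65030004 -0.40197955  0.        ]
jar [0.67477099 0.42626078 0.        ]
```

View pics/c1.png

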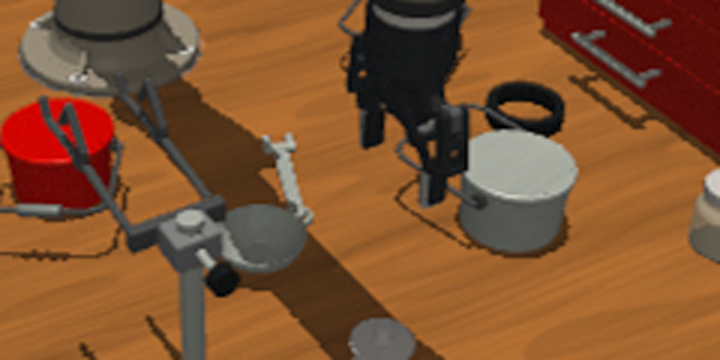

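View pics/c2.png

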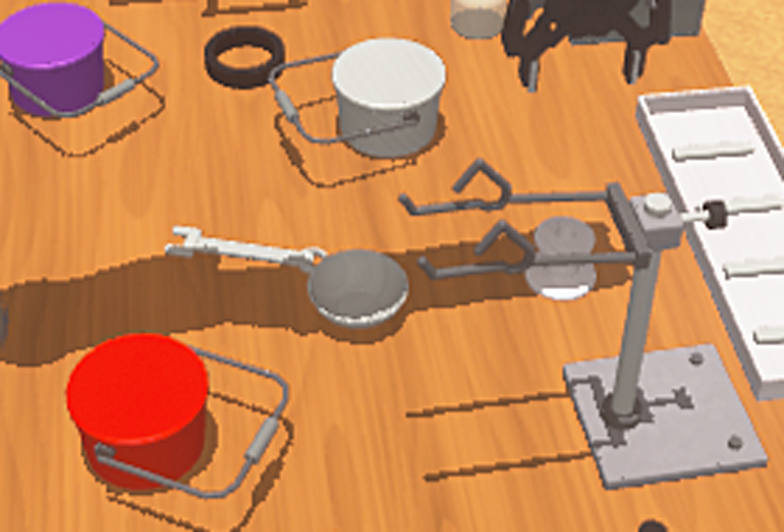

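```bash
python3 - <<'E'
from h import *
s=cam('scene');d=cam('side')
S=lambda x,y:(190+x/3-.33,170+y/3-.33)
D=lambda x,y:(160+x/2.8-.33,160+y/2.8-.33)
P={'tip+':(S(120,79),D(404,199)),'tip-':(S(45,102),D(426,264)),'cb+':(S(222,202),D(613,190)),'cb-':(S(133,240),D(643,262)),'kp+':(S(149,84),D(480,164)),'kp-':(S(67,128),D(505,226)),
 'posttop':(S(190,218),D(657,205)),'grip':(S(409,158),D(287,104))}
X={}
for l,(u,v) in P.items():
    x=tri([s,d],[u,v]);X[l]=x;print(l,x.round(4),(proj(s,x)-u).round(1),(proj(d,x)-v).round(1))
# base plate corners side, z=0.014
for c in [(564,365),(741,346),(784,455),(605,487)]: print(onz(d,D(*c),.014).round(4))
# lid ellipse
for c in [(333,73),(445,73)]: print('lid',onz(d,D(*c),.08).round(4))
for n,f in (('side',d),('scene',s)):
  for l in ('pail','bail_grip','bail'):
    for m in cut_out(l,n): print(n,l,px(m['point']).round(),m['confidence'],m['pixels'].sum())
E
```

```text
tip+ [ 0.4863 -0.1717  0.2818] [-0.2  0.3] [-0.1 -0.4]
tip- [ 0.4915 -0.2438  0.2815] [-0.5  0.8] [-0.4 -1.1]
cb+ [ 0.6621 -0.1603  0.2621] [-0.6  1. ] [-0.4 -1.2]
cb- [ 0.6659 -0.2389  0.2563] [-0.7  1.1] [-0.5 -1.3]
kp+ [ 0.5468 -0.1695  0.3108] [-0.3  0.5] [-0.2 -0.6]
kp- [ 0.5548 -0.2418  0.3017] [ 1.2 -1.9] [0.9 2.4]
posttop [ 0.686  -0.1991  0.278 ] [-0.6  1. ] [-0.4 -1.1]
grip [0.4285 0.2009 0.0557] [ 3.1 -6. ] [2.3 7.1]
[ 0.65   -0.1362  0.014 ]
[ 0.8226 -0.1349  0.014 ]
[ 0.819  -0.2641  0.014 ]
[ 0.6527 -0.2773  0.014 ]
lid [0.4783 0.2528 0.08  ]
lid [0.6001 0.2362 0.08  ]
side pail [215. 304.] 0.91 2483
side pail [181. 177.] 0.86 1430
side pail [298. 195.] 0.66 1419
side pail [330. 159.] 0.36 488
side bail_grip [246. 324.] 0.69 195
side bail_grip [269. 199.] 0.67 204
side bail_grip [203. 193.] 0.48 56
side bail [250. 316.] 0.85 110
side bail [263. 199.] 0.75 51
side bail [202. 191.] 0.61 36
scene pail [360. 234.] 0.69 1219
scene pail [203. 223.] 0.59 987
scene pail [257. 323.] 0.57 4140
scene bail_grip [361. 233.] 0.69 1245
scene bail_grip [203. 234.] 0.65 191
scene bail [433. 240.] 0.7 640
scene bail [348. 206.] 0.46 76
```

```bash
cat >> h.py <<'E'
def delta(pos,Rt=None):
    o=r.get_obs();M=R.from_rotvec(o['orientation']).as_matrix()
    print('now',np.array(o['tcp_pos']).round(4),'F',o['contact_force'].round(2))
    print('shift mm',(M.T@(np.array(pos)-o['tcp_pos'])*1000).round(1))
    if Rt is not None: print('turn',R.from_matrix(M.T@Rt).as_rotvec().round(4))
E
python3 - <<'E'
from h import *
print(R.from_rotvec(r.get_obs()['orientation']).as_matrix().round(3))
delta([0.45,0.2,0.225])
E
```

```text
[[ 0.  1. -0.]
 [ 0. -0. -1.]
 [-1.  0. -0.]]
now [ 0.675  -0.      0.2064] F [-1.03  0.45 -0.13]
shift mm [ -18.6 -225.  -200. ]
```

>>> apply_moves --pt "85 -5 -40 -35 0 0 0" --pt "85 -15 -80 -70 0 0 0" --pt "85 -19 -120 -105 0 0 0" --pt "85 -19 -160 -140 0 0 0" --pt "85 -19 -200 -175 0 0 0" --pt "85 -19 -225 -200 0 0 0" --pt "85 -19 -225 -200 0 0 0" --pt "85 -19 -225 -200 0 0 0" --pt "85 -19 -225 -200 0 0 0"

```text
clock: 3.65
tcp_pos: [0.4509, 0.1991, 0.2256]
orientation: [1.21, 1.208, -1.21]
contact_force: [1.0, -1.0, -0.5]
grip_width: 0.085
```

```bash
python3 - <<'E'
from h import *
for n in ('wrist','side','scene'):
    f=cam(n); save(f,n+'1')
    for l in ('pail','bail_grip','bail_pivot'):
        print(n,l,[(px(d['point']).round(1).tolist(),round(d['confidence'],2)) for d in pinpoint(l,n)][:3])
        if n=='wrist':
            for d in pinpoint(l,n)[:2]: print(onz(f,px(d['point']),{'pail':0,'bail_grip':.06,'bail_pivot':.06}[l]))
E
```

```text
wrist pail [([360.3, 124.8], 0.81)]
[0.53547681 0.249515   0.        ]
wrist bail_grip [([246.3, 165.8], 0.59), ([32.0, 95.7], 0.56)]
[0.42086328 0.21653593 0.06      ]
[0.23728488 0.27779449 0.06      ]
wrist bail_pivot [([375.6, 126.6], 0.58)]
[0.5361388  0.25118931 0.06      ]
side pail [([295.8, 207.3], 0.97), ([215.4, 315.6], 0.7), ([182.4, 188.4], 0.59)]
side bail_grip [([265.5, 194.7], 0.68), ([201.5, 193.9], 0.65), ([251.0, 316.0], 0.58)]
side bail_pivot [([297.9, 186.8], 0.85), ([179.9, 177.8], 0.83), ([209.6, 301.1], 0.69)]
scene pail [([360.9, 243.7], 0.9), ([329.2, 179.7], 0.88), ([208.3, 232.2], 0.66)]
scene bail_grip [([333.2, 210.6], 0.59), ([318.6, 182.2], 0.54), ([204.9, 237.3], 0.5)]
scene bail_pivot [([329.4, 168.9], 0.75), ([361.1, 229.8], 0.73), ([209.7, 216.0], 0.58)]
```

View pics/wrist1.png

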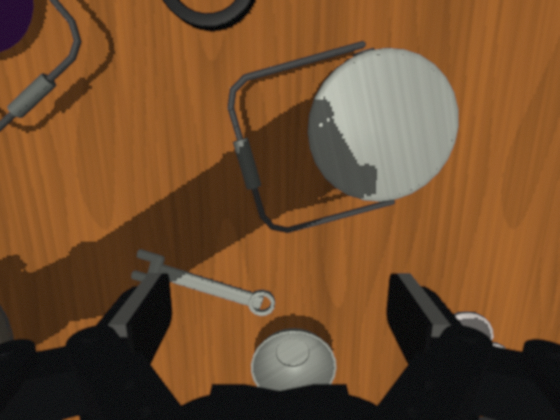

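View pics/scene1.png

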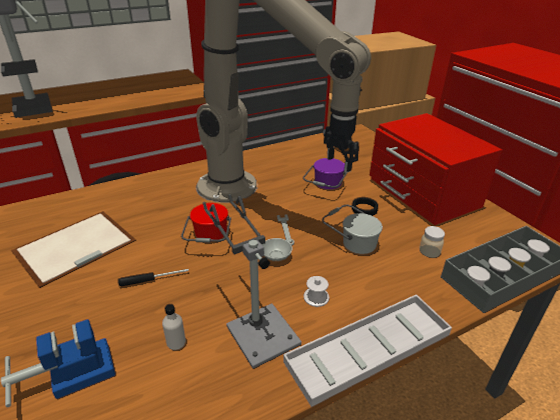

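```bash
python3 - <<'E'
from h import *
f=cam('wrist')
for c in [(237,140),(257,188),(248,76),(363,45),(288,229),(393,203),(247,164)]: print(c,onz(f,c,.06).round(4))
# lid circle z=.08 
m=f['pixels']
for c in [(309,125),(459,125),(384,49),(384,201)]: print('lid',onz(f,c,.08).round(4))
E
```

```text
(237, 140) [0.4121 0.2407 0.06  ]
(257, 188) [0.4292 0.1968 0.06  ]
(248, 76) [0.4232 0.2944 0.06  ]
(363, 45) [0.5196 0.3186 0.06  ]
(288, 229) [0.4582 0.1567 0.06  ]
(393, 203) [0.5565 0.1824 0.06  ]
(247, 164) [0.4205 0.2191 0.06  ]
lid [0.4745 0.2548 0.08  ]
lid [0.5989 0.2547 0.08  ]
lid [0.5321 0.3129 0.08  ]
lid [0.542  0.1896 0.08  ]
```

>>> apply_moves --pt "50 0 -15 -10 -0.13 0 0" --pt "50 20 -29 -20 -0.255 0 0" --pt "50 50 -29 -20 -0.255 0 0" --pt "50 80 -29 -20 -0.255 0 0" --pt "50 105 -29 -20 -0.255 0 0" --pt "50 115 -29 -20 -0.255 0 0" --pt "50 115 -29 -20 -0.255 0 0" --pt "50 115 -29 -20 -0.255 0 0" --pt "50 115 -29 -20 -0.255 0 0"

```text
clock: 5.35
tcp_pos: [0.422, 0.2206, 0.1117]
orientation: [1.021, 1.318, -1.017]
contact_force: [-0.4, -0.5, -1.1]
grip_width: 0.05
```

```bash
python3 - <<'E'
from h import *
for n in ('wrist','side'):
    f=cam(n); save(f,n+'2')
    for l in ('pail','bail_grip','bail_pivot'):
        for d in pinpoint(l,n)[:2]: print(n,l,d['confidence'],px(d['point']).round(),onz(f,px(d['point']),{'pail':0,'bail_grip':.06,'bail_pivot':.06}[l]))
    if n=='side':
        cv2.imwrite('pics/c3.png',cv2.resize(f['pixels'][100:240,200:360],None,fx=4,fy=4,interpolation=2)[:,:,::-1])
E
```

```text
wrist bail_grip 0.84 [278. 227.] [0.42186898 0.21800807 0.06      ]
wrist bail_pivot 0.75 [467. 223.] [0.536042   0.25021052 0.06      ]
side pail 0.92 [297. 205.] [0.53548618 0.24655508 0.        ]
side pail 0.68 [279. 389.] [ 0.4001455  -0.38877417  0.        ]
side bail_grip 0.7 [201. 193.] [0.23954208 0.27644065 0.06      ]
side bail_grip 0.7 [249. 316.] [ 0.34850514 -0.21943874  0.06      ]
side bail_pivot 0.78 [179. 173.] [0.1678582  0.38638079 0.06      ]
side bail_pivot 0.56 [211. 302.] [ 0.25887877 -0.16292571  0.06      ]
```

View pics/wrist2.png

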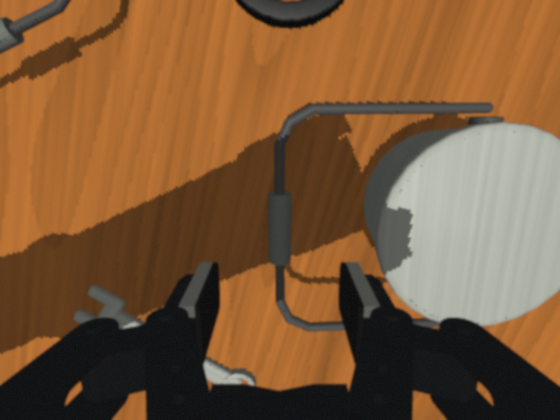

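View pics/c3.png

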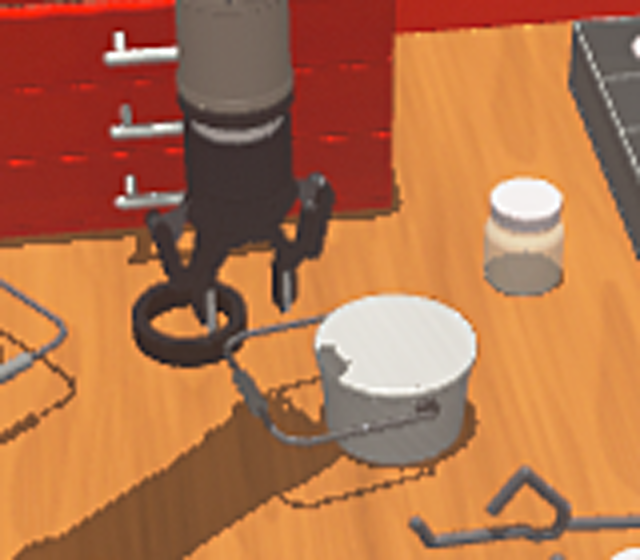

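>>> apply_moves --pt "50 25 0 2 0 0 0" --pt "50 50 0 2 0 0 0" --pt "50 66 0 2 0 0 0" --pt "50 66 0 2 0 0 0" --pt "50 66 0 2 0 0 0" --pt "10 66 0 2 0 0 0" --pt "10 66 0 2 0 0 0" --pt "10 66 0 2 0 0 0" --pt "10 66 0 2 0 0 0" --pt "10 66 0 2 0 0 0" --pt "10 66 0 2 0 0 0" --force 50

```text
clock: 6.85
tcp_pos: [0.4213, 0.218, 0.0444]
orientation: [1.019, 1.319, -1.02]
contact_force: [0.3, 0.5, 0.9]
grip_width: 0.0097
```

```bash
python3 - <<'E'
from h import *
o=r.get_obs();print({k:np.round(o[k],4) for k in ('tcp_pos','contact_force','moment','grip_width')})
f=cam('wrist');save(f,'wrist3')
f=cam('side');cv2.imwrite('pics/c4.png',cv2.resize(f['pixels'][100:240,200:360],None,fx=4,fy=4,interpolation=2)[:,:,::-1])
# arc
M=R.from_rotvec(o['orientation']).as_matrix()
for k in range(0,17):
    t=min(k*.1,1.57);print(k,round(t,2),'x',round(-120*np.sin(t),1),'y',round(120*(1-np.cos(t)),1))
E
```

```text
{'tcp_pos': array([0.4213, 0.218 , 0.0444]), 'contact_force': array([0.3114, 0.4965, 0.8803]), 'moment': array([ 0.026 , -0.0389,  0.0203]), 'grip_width': np.float64(0.0097)}
0 0.0 x -0.0 y 0.0
1 0.1 x -12.0 y 0.6
2 0.2 x -23.8 y 2.4
3 0.3 x -35.5 y 5.4
4 0.4 x -46.7 y 9.5
5 0.5 x -57.5 y 14.7
6 0.6 x -67.8 y 21.0
7 0.7 x -77.3 y 28.2
8 0.8 x -86.1 y 36.4
9 0.9 x -94.0 y 45.4
10 1.0 x -101.0 y 55.2
11 1.1 x -106.9 y 65.6
12 1.2 x -111.8 y 76.5
13 1.3 x -115.6 y 87.9
14 1.4 x -118.3 y 99.6
15 1.5 x -119.7 y 111.5
16 1.57 x -120.0 y 119.9
```

View pics/wrist3.png

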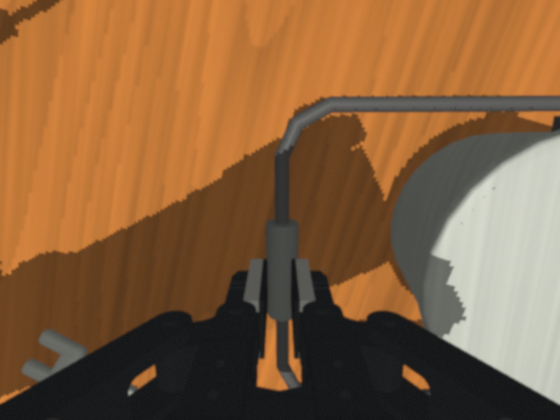

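View pics/c4.png

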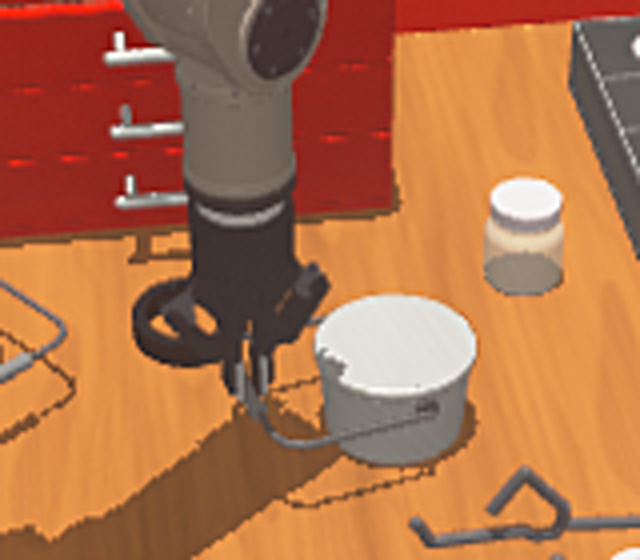

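>>> apply_moves --pt "0 0 0 0 0 0 0" --pt "0 0 0 0 0 0 0" --pt "0 0 0 0 0 0 0" --force 50

```text
clock: 7.25
tcp_pos: [0.4214, 0.218, 0.0443]
orientation: [1.019, 1.319, -1.02]
contact_force: [0.4, 0.9, 0.0]
grip_width: 0.0003
```

```bash
python3 - <<'E'
from h import *
f=cam('wrist');cv2.imwrite('pics/c5.png',cv2.resize(f['pixels'][200:420,180:390],None,fx=3,fy=2.7,interpolation=2)[:,:,::-1])
E
```

```text
(no output)
```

View pics/c5.png

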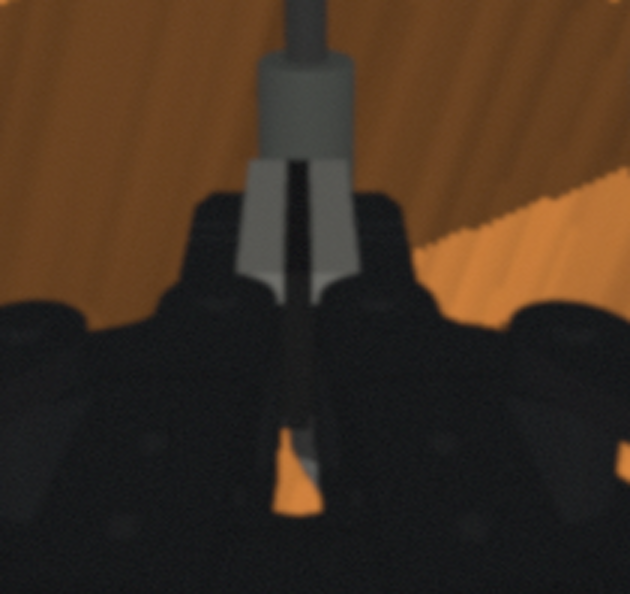

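```bash
python3 - <<'E'
from h import *
f=cam('wrist');o=r.get_obs();t=o['tcp_pos']
print(f['P'],f['P']-t,f['T_tool_cam'])
for dz in (0,.0157,.0187,-.02,-.04): 
    X=t+np.array([0,0,dz]); print(dz,proj(f,X),(f['M'].T@(X-f['P']))[2])
E
```

```text
[0.40304974 0.28741161 0.21194892] [-0.01840294  0.06937335  0.16758719] [[ 7.80325215e-04 -2.82102877e-01  9.59383843e-01 -1.67626777e-01]
 [ 9.99999572e-01 -2.56991991e-04 -8.88927896e-04 -2.81537442e-04]
 [ 4.97323080e-04  9.59384126e-01  2.82102555e-01 -7.17653813e-02]
 [ 0.00000000e+00  0.00000000e+00  0.00000000e+00  1.00000000e+00]]
0 [279.89293879 255.67638565] 0.18102864110503664
0.0157 [279.9525764  269.46578239] 0.1659666301797947
0.0187 [279.96522567 272.39054565] 0.16308853892019431
-0.02 [279.82996314 241.11516485] 0.2002159161690391
-0.04 [279.77800219 229.10076342] 0.21940319123304156
```

```bash
python3 - <<'E'
from h import *
f=cam('side');a=cv2.resize(f['pixels'][150:230,230:330],None,fx=7,fy=7,interpolation=2)
cv2.imwrite('pics/c6.png',a[:,:,::-1])
f=cam('scene');a=cv2.resize(f['pixels'][170:270,300:400],None,fx=6,fy=6,interpolation=2)
cv2.imwrite('pics/c7.png',a[:,:,::-1])
E
```

```text
(no output)
```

View pics/c6.png

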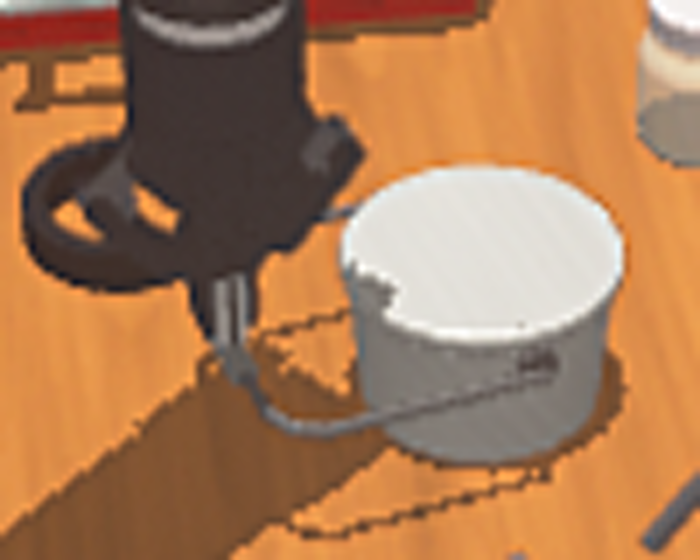

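View pics/c7.png

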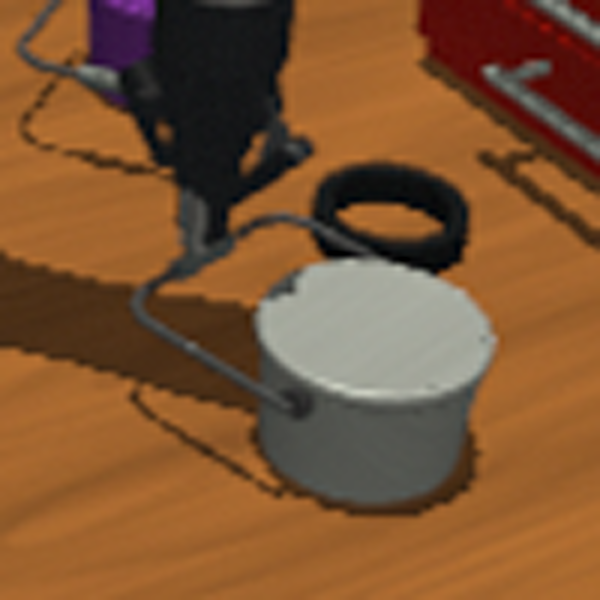

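```bash
python3 - <<'E'
from h import *
o=r.get_obs();t=o['tcp_pos']
f=cam('side');g=cam('scene');w=cam('wrist')
for dz in (0,-.01,-.02,.0187): 
  u=proj(f,t+[0,0,dz]);v=proj(g,t+[0,0,dz]);print(dz,(u-[230,150])*7,(v-[300,170])*6)
c=np.cos(.255);s=np.sin(.255)
for th in (0,-.1,-.2,.05):
  b=np.array([.537-.12*c*np.cos(th),.251-.12*s*np.cos(th),.06+.12*np.sin(th)]);ey=np.array([-s,c,0])
  for e in (-50,-22,22,50):
    X=b+ey*e/1000;print(th,e,((proj(f,X)-[230,150])*7).round(),((proj(g,X)-[300,170])*6).round(),proj(w,X).round())
E
```

```text
0 [221.98647042 373.76259916] [191.14731133 279.86019354]
-0.01 [222.72901133 391.20214587] [189.77686778 294.038989  ]
-0.02 [223.46569752 408.50418659] [188.41688163 308.10959087]
0.0187 [220.58196461 340.77593944] [193.73852319 253.05116281]
0 -50 [259. 411.] [137. 291.] [280. 358.]
0 -22 [236. 372.] [171. 271.] [280. 307.]
0 22 [202. 313.] [222. 241.] [280. 217.]
0 50 [180. 276.] [254. 222.] [280. 152.]
-0.1 -50 [261. 432.] [136. 308.] [281. 343.]
-0.1 -22 [239. 393.] [170. 289.] [281. 294.]
-0.1 22 [204. 334.] [221. 258.] [281. 209.]
-0.1 50 [183. 297.] [253. 240.] [281. 149.]
-0.2 -50 [266. 452.] [137. 327.] [284. 329.]
-0.2 -22 [243. 413.] [171. 307.] [284. 283.]
-0.2 22 [209. 353.] [222. 276.] [285. 203.]
-0.2 50 [187. 317.] [254. 258.] [285. 146.]
0.05 -50 [259. 401.] [138. 282.] [280. 366.]
0.05 -22 [236. 362.] [172. 262.] [280. 314.]
0.05 22 [202. 302.] [223. 232.] [280. 221.]
0.05 50 [180. 266.] [255. 214.] [280. 154.]
```

>>> apply_moves --pt "50 -5 0 0 0 0 0" --pt "50 -5 0 0 0 0 0" --pt "50 -5 0 0 0 0 0" --pt "50 -5 0 0 0 0 0" --pt "50 5 0 0 0 0 0" --pt "50 15 0 0 0 0 0" --pt "50 22 0 0 0 0 0" --pt "50 22 0 0 0 0 0" --pt "50 22 0 0 0 0 0"

```text
clock: 8.5
tcp_pos: [0.4212, 0.2179, 0.022]
orientation: [1.019, 1.32, -1.02]
contact_force: [0.9, -1.1, -1.0]
grip_width: 0.05
```

```bash
python3 - <<'E'
from h import *
f=cam('side');a=cv2.resize(f['pixels'][150:230,230:330],None,fx=5,fy=5,interpolation=2)
g=cam('wrist');b=cv2.resize(g['pixels'],(533,400))
cv2.imwrite('pics/c8.png',a[:,:,::-1]);cv2.imwrite('pics/w8.png',b[:,:,::-1])
E
```

```text
(no output)
```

View pics/c8.png

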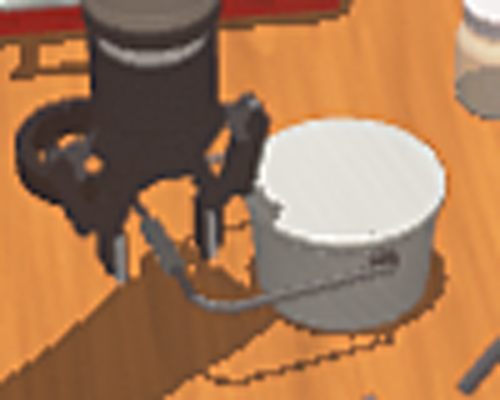

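View pics/w8.png

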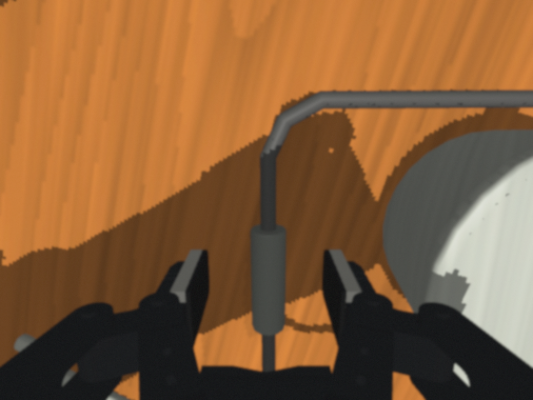

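>>> apply_moves --pt "5 0 0 0 0 0 0" --pt "5 0 0 0 0 0 0" --pt "5 0 0 0 0 0 0" --pt "5 0 0 0 0 0 0" --pt "5 0 0 0 0 0 0" --pt "5 0 0 0 0 0 0" --force 50

```text
clock: 9.2
tcp_pos: [0.4219, 0.2183, 0.0226]
orientation: [1.02, 1.319, -1.019]
contact_force: [0.6, 0.0, 0.3]
grip_width: 0.0123
```

```bash
python3 - <<'E'
from h import *
f=cam('side');a=cv2.resize(f['pixels'][150:230,230:330],None,fx=5,fy=5,interpolation=2)
g=cam('wrist');b=cv2.resize(g['pixels'],(533,400))
cv2.imwrite('pics/c9.png',a[:,:,::-1]);cv2.imwrite('pics/w9.png',b[:,:,::-1])
E
```

```text
(no output)
```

View pics/c9.png

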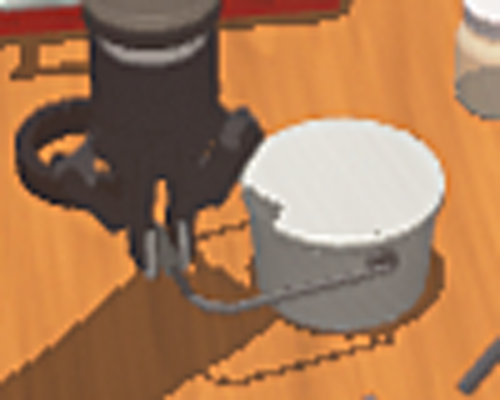

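View pics/w9.png

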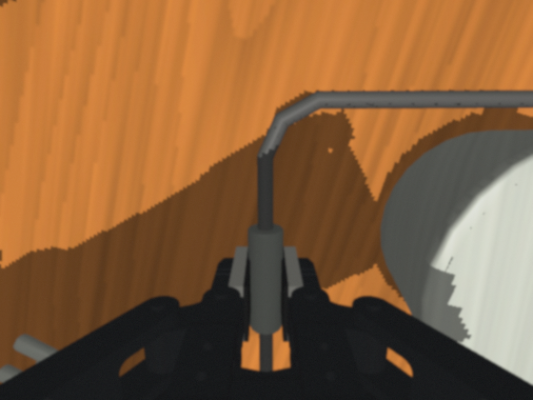

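```bash
python3 - <<'E'
from h import *
o=r.get_obs();t=o['tcp_pos'];M=R.from_rotvec(o['orientation']).as_matrix();w=cam('wrist')
outs=[]
for n in ('side','scene'):
  f=cam(n);c=proj(f,t).astype(int);x0,y0=c-[45,80];a=cv2.resize(f['pixels'][y0:y0+110,x0:x0+80],None,fx=5,fy=5,interpolation=2)[:,:,::-1].copy()
  for d,col in ((0,(0,0,255)),(.0187,(0,255,0)),(.0727,(255,0,0)),(.038,(0,255,255))):
    for s in (-.0425,.0425) if d==.0727 else (-.012,.012):
      p=proj(f,t+M@[-d,s,0]);cv2.circle(a,tuple(int(v) for v in (p-[x0,y0]+.5)*5),4,col,-1)
  outs.append(a)
cv2.imwrite('pics/c10.png',np.hstack(outs))
for d in (0,.01,.02,.03): print(d,[proj(w,t+M@[-d,y,z]).round() for y,z in ((.008,-.011),(.008,.011))])
E
```

```text
0 [array([296., 235.]), array([296., 276.])]
0.01 [array([297., 242.]), array([297., 285.])]
0.02 [array([298., 250.]), array([298., 296.])]
0.03 [array([300., 260.]), array([299., 308.])]
```

View pics/c10.png

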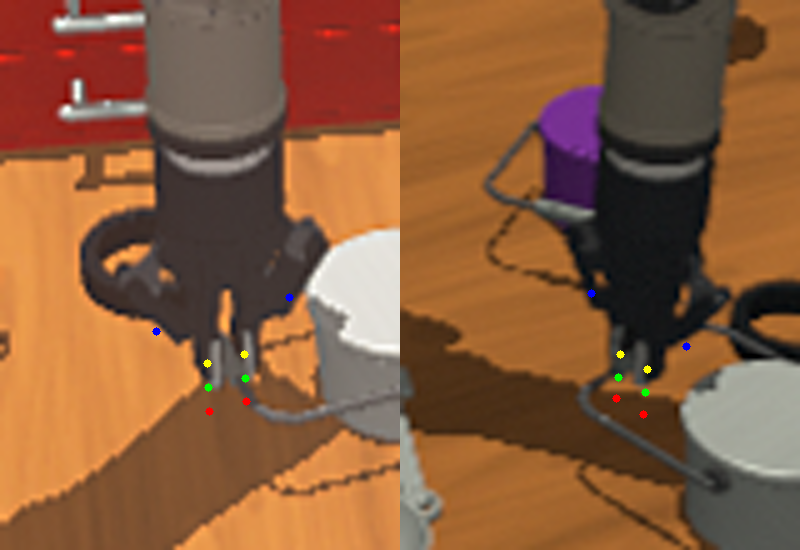

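>>> apply_moves --pt "30 0 0 0 0 0 0" --pt "30 0 0 0 0 0 0" --pt "30 -5 0 0 0 0 0" --pt "30 -5 0 0 0 0 0" --pt "5 -5 0 0 0 0 0" --pt "5 -5 0 0 0 0 0" --pt "5 -5 0 0 0 0 0" --pt "5 -5 0 0 0 0 0" --pt "5 -5 0 0 0 0 0" --force 60

```text
clock: 10.35
tcp_pos: [0.4217, 0.2182, 0.0274]
orientation: [1.02, 1.319, -1.019]
contact_force: [1.1, -0.2, -0.1]
grip_width: 0.0113
```

```bash
python3 - <<'E'
from h import *
o=r.get_obs();print({k:np.round(o[k],4) for k in ('tcp_pos','contact_force','moment','grip_width')})
E
```

```text
{'tcp_pos': array([0.4217, 0.2182, 0.0274]), 'contact_force': array([ 1.1467, -0.1523, -0.0989]), 'moment': array([ 0.0836, -0.1938, -0.0142]), 'grip_width': np.float64(0.0113)}
```

>>> apply_moves --pt "5 -12 0.6 0 0 0 0" --pt "5 -24 2.4 0 0 0 0" --pt "5 -35.5 5.4 0 0 0 0" --pt "5 -46.5 9.5 0 0 0 0" --pt "5 -57.5 14.7 0 0 0 0" --pt "5 -67.5 21 0 0 0 0" --pt "5 -67.5 21 0 0 0 0" --pt "5 -67.5 21 0 0 0 0"

```text
clock: 11.15
tcp_pos: [0.4417, 0.2235, 0.095]
orientation: [1.019, 1.319, -1.019]
contact_force: [-0.6, 1.7, 0.0]
grip_width: 0.0115
```

```bash
python3 - <<'E'
from h import *
o=r.get_obs();print({k:np.round(o[k],4) for k in ('tcp_pos','contact_force','moment','grip_width')})
f=cam('side');a=cv2.resize(f['pixels'][130:230,230:340],None,fx=5,fy=5,interpolation=2)
cv2.imwrite('pics/c11.png',a[:,:,::-1])
E
```

```text
{'tcp_pos': array([0.4417, 0.2235, 0.095 ]), 'contact_force': array([-0.5948,  1.6904,  0.0294]), 'moment': array([ 0.1784, -0.0277, -0.0043]), 'grip_width': np.float64(0.0115)}
```

View pics/c11.png

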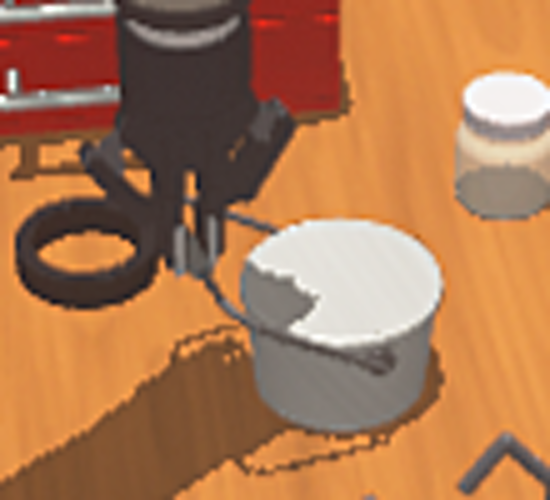

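Bail held and rising (sleeve at crop ~(200,255)); the pail is still standing. Continue the arc.

>>> apply_moves --pt "5 -9.5 7.2 0 0 0 0" --pt "5 -18.3 15.4 0 0 0 0" --pt "5 -26.2 24.4 0 0 0 0" --pt "5 -33 34.2 0 0 0 0" --pt "5 -39 44.6 0 0 0 0" --pt "5 -44 55.5 0 0 0 0" --pt "5 -47.5 67 0 0 0 0" --pt "5 -50.2 78.6 0 0 0 0" --pt "5 -51.5 90.5 0 0 0 0" --pt "5 -52 97 0 0 0 0" --pt "5 -52 97 0 0 0 0" --pt "5 -52 97 0 0 0 0" --pt "5 -52 97 0 0 0 0" --pt "5 -52 97 0 0 0 0"

```text
clock: 12.6
tcp_pos: [0.5352, 0.2476, 0.1466]
orientation: [1.019, 1.319, -1.02]
contact_force: [-0.4, 0.6, -6.7]
grip_width: 0.0119
```

```bash
python3 - <<'E'
from h import *
o=r.get_obs();print({k:np.round(o[k],4) for k in ('tcp_pos','contact_force','moment','grip_width')})
f=cam('side');a=cv2.resize(f['pixels'][100:230,230:340],None,fx=4,fy=4,interpolation=2)
g=cam('scene');b=cv2.resize(g['pixels'][130:260,290:400],None,fx=4,fy=4,interpolation=2)
cv2.imwrite('pics/c12.png',np.hstack([a[:,:,::-1],b[:,:,::-1]]))
E
```

```text
{'tcp_pos': array([0.5352, 0.2476, 0.1466]), 'contact_force': array([-0.3947,  0.5738, -6.6503]), 'moment': array([ 0.0411, -0.0278, -0.0294]), 'grip_width': np.float64(0.0119)}
```

View pics/c12.png

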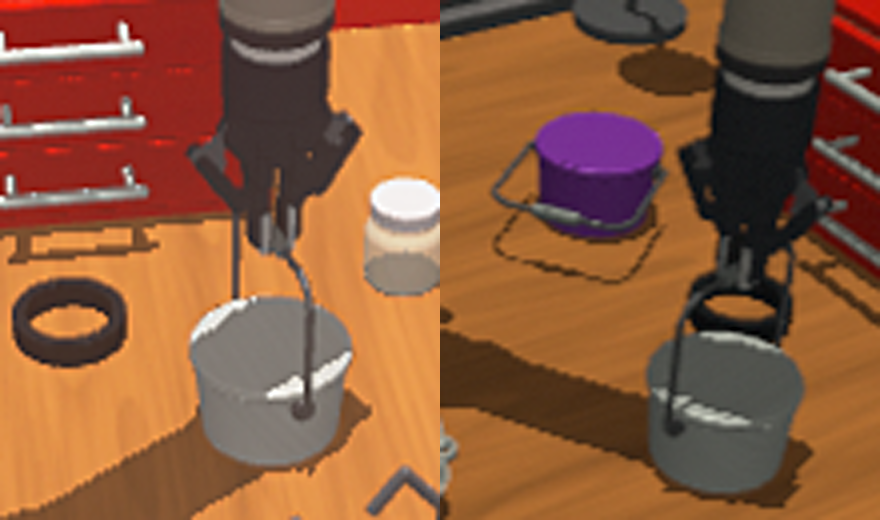

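>>> apply_moves --pt "5 1 0 0 0 0 0" --pt "5 2 0 0 0 0 0" --pt "5 2 0 0 0 0 0" --pt "5 2 0 0 0 0 0" --pt "5 2 0 0 0 0 0" --pt "5 2 0 0 0 0 0"

```text
clock: 13.3
tcp_pos: [0.5369, 0.2478, 0.1461]
orientation: [1.021, 1.317, -1.018]
contact_force: [-0.1, -3.0, 6.5]
grip_width: 0.0116
```

```bash
python3 - <<'E'
from h import *
o=r.get_obs();print({k:np.round(o[k],4) for k in ('tcp_pos','contact_force','moment','grip_width')})
c,s=np.cos(.055),np.sin(.055)
Rt=np.array([[0,c,s],[0,s,-c],[-1,0,0]])
delta([.44,-.215,.285],Rt)
E
```

```text
{'tcp_pos': array([0.5369, 0.2478, 0.1461]), 'contact_force': array([-0.1458, -2.9868,  6.529 ]), 'moment': array([-0.6327, -0.0947,  0.031 ]), 'grip_width': np.float64(0.0116)}
now [0.5369 0.2478 0.1461] F [-0.15 -2.99  6.53]
shift mm [-139.4 -209.9  423.5]
turn [ 0.1995 -0.0002 -0.0024]
```

>>> apply_moves --pt "5 -4 0 0 0 0 0" --pt "5 -10 0 0 0 0 0" --pt "5 -20 0 0 0 0 0" --pt "5 -33 0 0 0 0 0" --pt "5 -48 0 0 0 0 0" --pt "5 -63 0 0 0 0 0" --pt "5 -78 0 0 0 0 0" --pt "5 -93 0 0 0 0 0" --pt "5 -108 0 0 0 0 0" --pt "5 -121 0 0 0 0 0" --pt "5 -131 0 0 0 0 0" --pt "5 -137 0 0 0 0 0" --pt "5 -140 0 0 0 0 0" --pt "5 -140 0 0 0 0 0" --pt "5 -140 0 0 0 0 0"

```text
clock: 14.8
tcp_pos: [0.5354, 0.2477, 0.2842]
orientation: [1.018, 1.32, -1.02]
contact_force: [-0.3, 0.2, -7.5]
grip_width: 0.0116
```

```bash
python3 - <<'E'
from h import *
o=r.get_obs();print({k:np.round(o[k],4) for k in ('tcp_pos','contact_force','moment','grip_width')})
f=cam('side');save(f,'side13')
g=cam('scene');save(g,'scene13')
c,s=np.cos(.055),np.sin(.055)
Rt=np.array([[0,c,s],[0,s,-c],[-1,0,0]])
delta([.44,-.213,.285],Rt)
E
```

```text
{'tcp_pos': array([0.5354, 0.2477, 0.2842]), 'contact_force': array([-0.325 ,  0.2248, -7.5319]), 'moment': array([-0.0116,  0.0029,  0.0102]), 'grip_width': np.float64(0.0116)}
now [0.5354 0.2477 0.2842] F [ 0.52 -0.01 -7.32]
shift mm [-4.000e-01 -2.085e+02  4.217e+02]
turn [0.2    0.0004 0.0013]
```

View pics/side13.png

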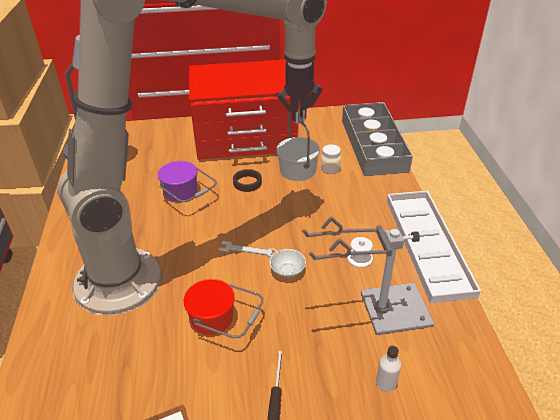

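View pics/scene13.png

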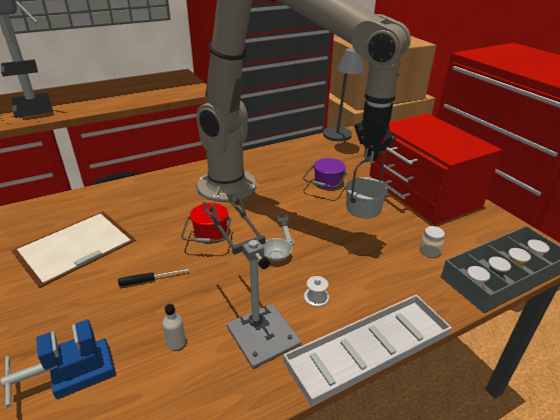

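```bash
python3 - <<'E'
from h import *
for n,(x0,y0,x1,y1) in (('side',(295,205,435,275)),('scene',(195,185,285,275))):
    a=cv2.imread('pics/%s13.png'%n)[y0:y1,x0:x1]; k=5.7 if n=='side' else 6.6
    a=cv2.resize(a,None,fx=k,fy=k,interpolation=2);cv2.imwrite('pics/r_%s.png'%n,a);print(a.shape)
E
```

```text
(399, 798, 3)
(594, 594, 3)
```

View pics/r_side.png

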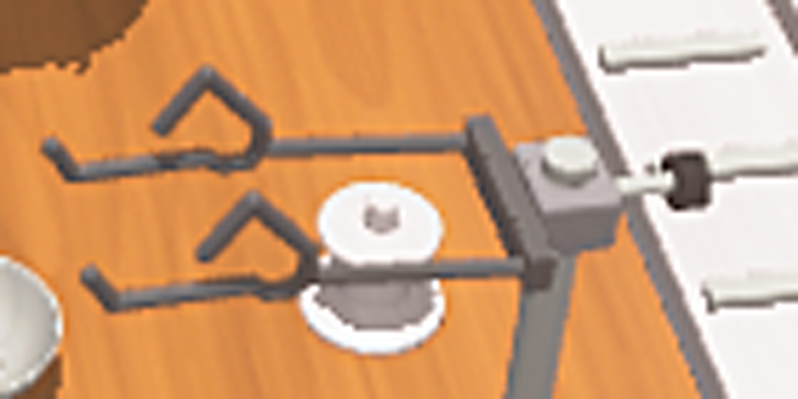

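View pics/r_scene.png

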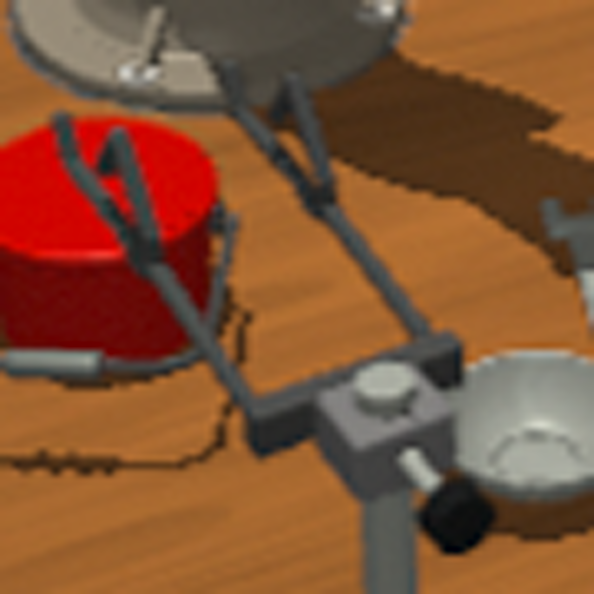

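```bash
cat > fit.py <<'E'
from h import *
from scipy.optimize import least_squares
f=cam('side');g=cam('scene')
D=lambda x,y:np.array((295+x/5.7-.4,205+y/5.7-.4));S=lambda x,y:np.array((195+x/6.6-.4,185+y/6.6-.4))
tip=(-73,.015);bend=(-65,-.002);pk=(-14,.044);fr=(-34,.015)
obs=[]
for (sx,a,u) in [(1,tip,D(48,147)),(1,bend,D(75,174)),(1,pk,D(207,72)),(1,fr,D(160,128)),(-1,tip,D(91,272)),(-1,bend,D(115,303)),(-1,pk,D(255,198)),(-1,fr,D(205,255))]: obs.append((f,a,sx,u))
for (sx,a,u) in [(1,tip,S(228,68)),(-1,tip,S(63,120)),(1,pk,S(293,82)),(-1,pk,S(117,135)),(1,(94,-.004),S(425,333)),(-1,(94,-.004),S(250,408))]: obs.append((g,a,sx,u))
def W(p,x,y,z): c,s=np.cos(p[2]),np.sin(p[2]);return np.array([p[0]+c*x-s*y,p[1]+s*x+c*y,z])
def res(p):
    e=[]
    for F,a,sx,u in obs: e+=list(proj(F,W(p,a[0]/1e3,.036*sx,p[3]+a[1]))-u)
    e+=list(proj(f,W(p,.125,0,.28))-D(570,155)); e+=list(proj(g,W(p,.125,0,.28))-S(387,385))
    return np.array(e)
q=least_squares(res,[.56,-.208,.05,.26],loss='soft_l1')
print(q.x.round(4));print(q.fun.reshape(-1,2).round(1).tolist() if 0 else res(q.x).reshape(-1,2).round(1).tolist())
J=q.jac;print(np.sqrt(np.diag(np.linalg.inv(J.T@J))))
E
python3 fit.py
```

```text
[ 0.5623 -0.2055  0.0486  0.2699]
[[1.5, -0.7], [0.1, -0.3], [-0.0, -0.4], [-1.1, 0.5], [0.8, -0.1], [0.0, -0.5], [-0.3, -0.4], [-1.4, 0.5], [-0.0, 0.8], [-0.6, 0.7], [-0.3, 0.1], [-0.4, 0.3], [0.8, 0.5], [-0.0, -1.1], [-0.1, -0.6], [-0.8, 0.0]]
[0.0008053  0.00099283 0.01049494 0.00121102]
```

```bash
python3 - <<'E'
from h import *
c,s=np.cos(.049),np.sin(.049)
Rt=np.array([[0,c,s],[0,s,-c],[-1,0,0]])
delta([.4325,-.212,.285],Rt)
E
```

```text
now [0.5355 0.2477 0.2844] F [ 0.27 -0.11 -7.14]
shift mm [-4.000e-01 -2.156e+02  4.189e+02]
turn [0.206  0.0003 0.0008]
```

>>> apply_moves --pt "5 0 -0.9 1.7 0.001 0 0" --pt "5 0 -2.6 5 0.003 0 0" --pt "5 0 -5.4 10.5 0.005 0 0" --pt "5 0 -9.3 18 0.009 0 0" --pt "5 0 -14.2 27.6 0.014 0 0" --pt "5 0 -20.3 39.4 0.019 0 0" --pt "5 0 -27.2 52.8 0.026 0 0" --pt "5 0 -34.5 67 0.033 0 0" --pt "5 0 -42 81.7 0.04 0 0" --pt "5 0 -49.6 96.3 0.047 0 0" --pt "5 0 -57 111 0.055 0 0" --pt "5 0 -64.7 125.7 0.062 0 0" --pt "5 0 -72.2 140.3 0.069 0 0" --pt "5 0 -79.8 155 0.076 0 0" --pt "5 0 -87.3 169.7 0.083 0 0" --pt "5 0 -94.9 184.3 0.09 0 0" --pt "5 0 -102.4 199 0.098 0 0" --pt "5 0 -110 213.6 0.105 0 0"

```text
clock: 16.8
tcp_pos: [0.4828, 0.0121, 0.2849]
orientation: [1.099, 1.276, -1.098]
contact_force: [0.8, 0.2, -6.9]
grip_width: 0.012
```

>>> apply_moves --pt "5 0 -6 15.2 0.007 0 0" --pt "5 0 -12 30.4 0.014 0 0" --pt "5 0 -18 45.6 0.021 0 0" --pt "5 0 -24 60.8 0.029 0 0" --pt "5 0 -30 76 0.036 0 0" --pt "5 0 -36 91.2 0.043 0 0" --pt "5 0 -42 106.4 0.05 0 0" --pt "5 0 -48 121.6 0.058 0 0" --pt "5 0 -53.8 137 0.065 0 0" --pt "5 0 -59.5 152 0.071 0 0" --pt "5 0 -65 166 0.078 0 0" --pt "5 0 -70 179 0.085 0 0" --pt "5 0 -74.5 190.5 0.09 0 0" --pt "5 0 -78 200 0.094 0 0" --pt "5 0 -80.5 207 0.098 0 0" --pt "5 0 -82.3 212 0.1 0 0" --pt "5 0 -83.3 214.5 0.101 0 0" --pt "5 0 -83.5 215 0.101 0 0" --pt "5 0 -83.5 215 0.101 0 0" --pt "5 0 -83.5 215 0.101 0 0"

```text
clock: 18.8
tcp_pos: [0.4329, -0.2112, 0.2849]
orientation: [1.173, 1.232, -1.172]
contact_force: [0.6, 0.1, -7.8]
grip_width: 0.0117
```

```bash
python3 - <<'E'
from h import *
o=r.get_obs();print({k:np.round(o[k],4) for k in ('clock','tcp_pos','contact_force','moment','grip_width')})
for n in ('side','scene','wrist'):save(cam(n),n+'14')
c,s=np.cos(.049),np.sin(.049)
Rt=np.array([[0,c,s],[0,s,-c],[-1,0,0]])
delta([.4325,-.212,.285],Rt)
E
```

```text
{'clock': np.float64(18.8), 'tcp_pos': array([ 0.4329, -0.2112,  0.2849]), 'contact_force': array([ 0.5642,  0.1285, -7.8162]), 'moment': array([-0.009 , -0.0243,  0.0199]), 'grip_width': np.float64(0.0117)}
now [ 0.4328 -0.2114  0.2849] F [-0.26  0.34 -7.24]
shift mm [-0.1 -0.3  0.6]
turn [ 0.0005 -0.0001 -0.0001]
```

View pics/side14.png

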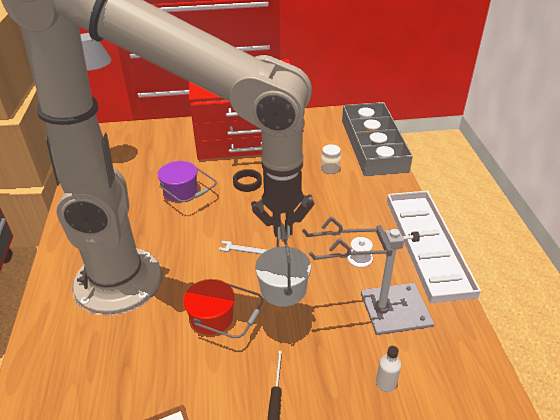

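View pics/scene14.png

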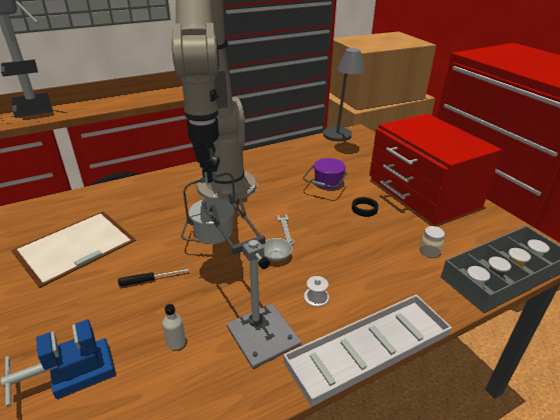

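View pics/wrist14.png

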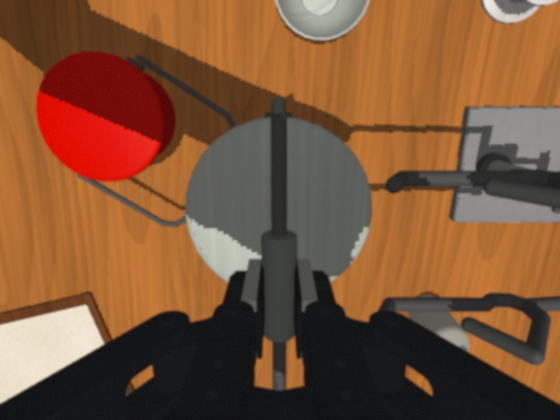

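```bash
python3 - <<'E'
from h import *
w=cam('wrist')
p=[.5623,-.2055,.0486,.27]
def W(x,y,z): c,s=np.cos(p[2]),np.sin(p[2]);return np.array([p[0]+(c*x-s*y)/1e3,p[1]+(s*x+c*y)/1e3,p[3]+z/1e3])
a=cv2.resize(w['pixels'][140:400,360:560],None,fx=2.9,fy=2.3,interpolation=2)[:,:,::-1].copy()
for y in (36,-36):
  for x,z in ((-73,15),(-65,-2),(-30,-2),(-34,15),(-14,44)):
    u=proj(w,W(x,y,z));print(y,x,z,u.round(1));cv2.circle(a,(int((u[0]-360)*2.9),int((u[1]-140)*2.3)),4,(0,255,0),-1)
t=r.get_obs()['tcp_pos']+[0,0,.0335]
cv2.imwrite('pics/c15.png',a)
E
```

```text
36 -73 15 [401.6 184.7]
36 -65 -2 [406.7 177.7]
36 -30 -2 [475.4 177.7]
36 -34 15 [485.6 184.8]
36 -14 44 [577.1 200.6]
-36 -73 15 [388.5 320.4]
-36 -65 -2 [394.1 303.4]
-36 -30 -2 [456.1 303.4]
-36 -34 15 [463.5 320.5]
-36 -14 44 [540.  357.4]
```

View pics/c15.png

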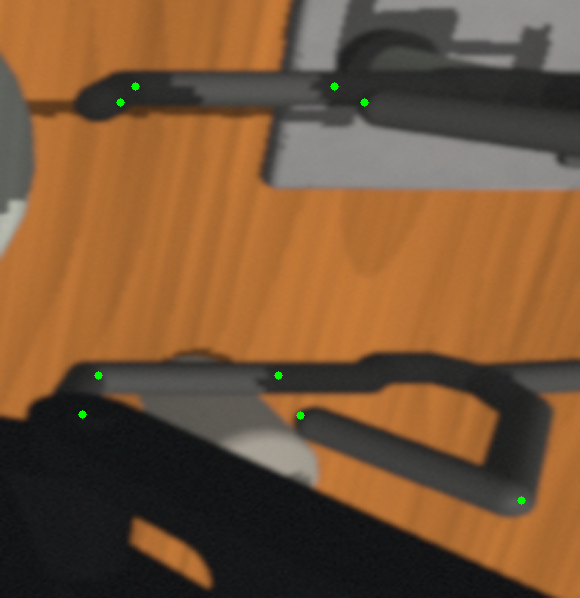

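>>> apply_moves --pt "5 0 2 0 0 0 0" --pt "5 0 6 0 0 0 0" --pt "5 0 12 0 0 0 0" --pt "5 0 19 0 0 0 0" --pt "5 0 27 0 0 0 0" --pt "5 0 35 0 0 0 0" --pt "5 0 43 0 0 0 0" --pt "5 0 51 0 0 0 0" --pt "5 0 59 0 0 0 0" --pt "5 0 66 0 0 0 0" --pt "5 0 72 0 0 0 0" --pt "5 0 77 0 0 0 0" --pt "5 0 80.5 0 0 0 0" --pt "5 0 82.5 0 0 0 0" --pt "5 0 82.5 0 0 0 0" --pt "5 0 82.5 0 0 0 0" --pt "5 0 82.5 0 0 0 0" --pt "5 0 82.5 0 0 0 0"

```text
clock: 20.8
tcp_pos: [0.5149, -0.2077, 0.285]
orientation: [1.173, 1.232, -1.173]
contact_force: [0.4, 0.1, -7.6]
grip_width: 0.0115
```

```bash
cat > look.py <<'E'
from h import *
import sys
k=sys.argv[1]
o=r.get_obs();print({k:np.round(o[k],4) for k in ('clock','tcp_pos','contact_force','moment','grip_width')})
p=[.5623,-.2055,.0486,.27]
v=o['tcp_pos'][:2]-p[:2];c,s=np.cos(p[2]),np.sin(p[2]);print('rack xy mm',(c*v[0]+s*v[1])*1e3,(c*v[1]-s*v[0])*1e3,'bar z',o['tcp_pos'][2]+.0335)
a=cam('side')['pixels'][170:310,250:410];a=cv2.resize(a,None,fx=3.1,fy=3.1,interpolation=2)
b=cam('scene')['pixels'][150:290,170:290];b=cv2.resize(b,None,fx=2.5,fy=3.1,interpolation=2)
w=cam('wrist');cv2.imwrite('pics/w%s.png'%k,w['pixels'][:,:,::-1])
cv2.imwrite('pics/l%s.png'%k,np.hstack([a,b])[:,:,::-1])
E
python3 look.py 16
```

```text
{'clock': np.float64(20.8), 'tcp_pos': array([ 0.5149, -0.2077,  0.285 ]), 'contact_force': array([ 0.3842,  0.0797, -7.6427]), 'moment': array([-0.0102, -0.0139,  0.0122]), 'grip_width': np.float64(0.0115)}
rack xy mm -47.44057219104026 0.10490310667966288 bar z 0.3184641131338284
```

View pics/l16.png

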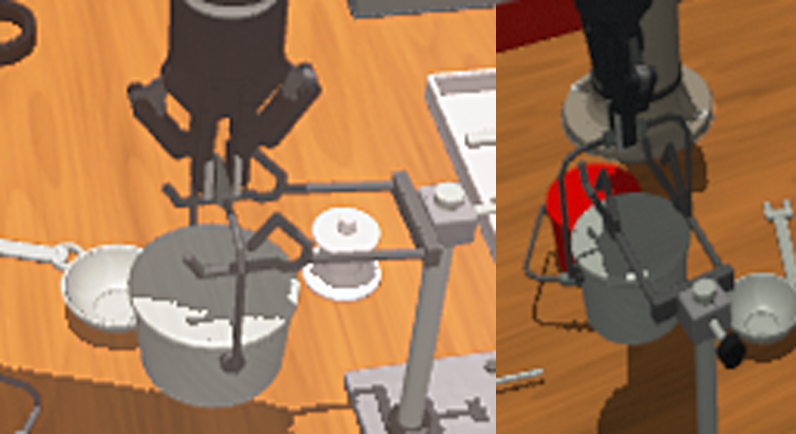

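View pics/w16.png

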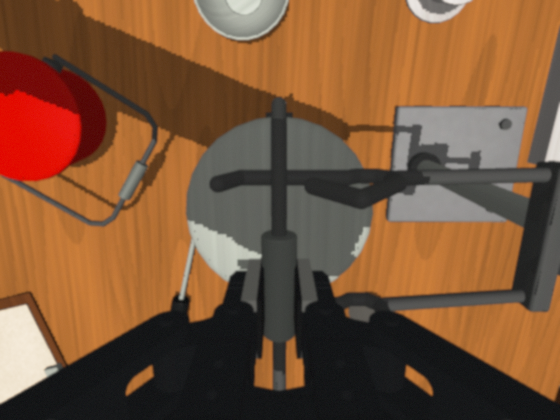

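>>> apply_moves --pt "5 2 0 0 0 0 0" --pt "5 5 0 0 0 0 0" --pt "5 8 0 0 0 0 0" --pt "5 11 0 0 0 0 0" --pt "5 14 0 0 0 0 0" --pt "5 17 0 0 0 0 0" --pt "5 20 0 0 0 0 0" --pt "5 23 0 0 0 0 0" --pt "5 25 0 0 0 0 0" --pt "5 27 0 0 0 0 0" --pt "5 29 0 0 0 0 0" --pt "5 30 0 0 0 0 0" --pt "5 31 0 0 0 0 0" --pt "5 31 0 0 0 0 0"

```text
clock: 22.35
tcp_pos: [0.515, -0.2076, 0.2538]
orientation: [1.173, 1.232, -1.173]
contact_force: [1.0, 1.1, -6.2]
grip_width: 0.0115
```

>>> apply_moves --pt "5 1 0 0 0 0 0" --pt "5 2 0 0 0 0 0" --pt "5 3 0 0 0 0 0" --pt "5 3 0 0 0 0 0"

```text
clock: 22.75
tcp_pos: [0.515, -0.2076, 0.2507]
orientation: [1.173, 1.232, -1.173]
contact_force: [-0.1, -0.1, -6.4]
grip_width: 0.0117
```

>>> apply_moves --pt "5 1 0 0 0 0 0" --pt "5 2 0 0 0 0 0" --pt "5 3 0 0 0 0 0" --pt "5 3 0 0 0 0 0"

```text
clock: 23.15
tcp_pos: [0.515, -0.2076, 0.2477]
orientation: [1.173, 1.232, -1.173]
contact_force: [0.6, -0.1, -8.3]
grip_width: 0.0112
```

>>> apply_moves --pt "5 0.7 0 0 0 0 0" --pt "5 1.4 0 0 0 0 0" --pt "5 2 0 0 0 0 0" --pt "5 2 0 0 0 0 0" --pt "5 2 0 0 0 0 0"

```text
clock: 23.65
tcp_pos: [0.5151, -0.2076, 0.2459]
orientation: [1.173, 1.232, -1.173]
contact_force: [0.0, -0.7, -7.1]
grip_width: 0.0116
```

>>> apply_moves --pt "5 0.7 0 0 0 0 0" --pt "5 1.4 0 0 0 0 0" --pt "5 2 0 0 0 0 0" --pt "5 2 0 0 0 0 0" --pt "5 2 0 0 0 0 0"

```text
clock: 24.15
tcp_pos: [0.5151, -0.2076, 0.2439]
orientation: [1.173, 1.232, -1.173]
contact_force: [0.9, -0.7, -7.5]
grip_width: 0.0114
```

>>> apply_moves --pt "5 0.5 0 0 0 0 0" --pt "5 1 0 0 0 0 0" --pt "5 1.5 0 0 0 0 0" --pt "5 1.5 0 0 0 0 0" --pt "5 1.5 0 0 0 0 0"

```text
clock: 24.65
tcp_pos: [0.5151, -0.2076, 0.2424]
orientation: [1.173, 1.232, -1.173]
contact_force: [0.4, -0.6, -6.0]
grip_width: 0.0118
```

>>> apply_moves --pt "5 0.5 0 0 0 0 0" --pt "5 1 0 0 0 0 0" --pt "5 1.5 0 0 0 0 0" --pt "5 1.5 0 0 0 0 0" --pt "5 1.5 0 0 0 0 0"

```text
clock: 25.15
tcp_pos: [0.5151, -0.2076, 0.241]
orientation: [1.173, 1.232, -1.173]
contact_force: [0.1, 0.8, -6.1]
grip_width: 0.0116
```

```bash
python3 look.py 17
```

```text
{'clock': np.float64(25.15), 'tcp_pos': array([ 0.5151, -0.2076,  0.241 ]), 'contact_force': array([ 0.1298,  0.7613, -6.0825]), 'moment': array([-0.015 ,  0.0993, -0.0014]), 'grip_width': np.float64(0.0116)}
rack xy mm -47.20847127911962 0.1573767988949106 bar z 0.27448654818431095
```

View pics/l17.png

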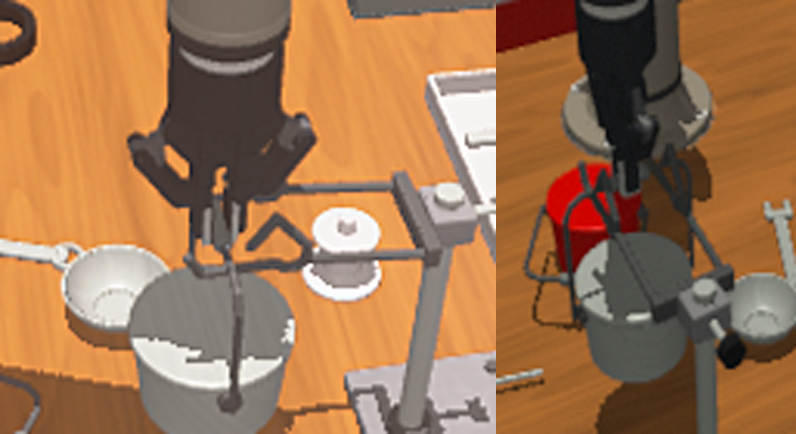

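View pics/w17.png

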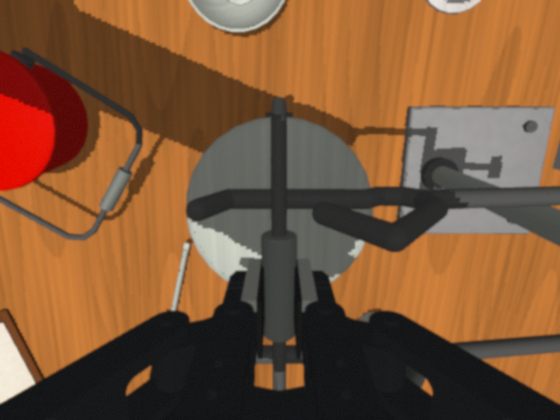

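>>> apply_moves --pt "5 0.5 0 0 0 0 0" --pt "5 1 0 0 0 0 0" --pt "5 1 0 0 0 0 0" --pt "5 1 0 0 0 0 0"

```text
clock: 25.7
tcp_pos: [0.5152, -0.2076, 0.2402]
orientation: [1.173, 1.232, -1.173]
contact_force: [-0.9, -0.1, -3.2]
grip_width: 0.0113
```

>>> apply_moves --pt "5 0.5 0 0 0 0 0" --pt "5 1 0 0 0 0 0" --pt "5 1 0 0 0 0 0" --pt "5 1 0 0 0 0 0"

```text
clock: 26.1
tcp_pos: [0.5152, -0.2077, 0.2392]
orientation: [1.173, 1.232, -1.173]
contact_force: [-1.6, 0.6, -0.1]
grip_width: 0.0114
```

>>> apply_moves --pt "5 -0.8 0 0 0 0 0" --pt "5 -0.8 1 0 0 0 0" --pt "5 -0.8 3 0 0 0 0" --pt "5 -0.8 5 0 0 0 0" --pt "5 -0.8 8 0 0 0 0" --pt "5 -0.8 10 0 0 0 0" --pt "5 -0.8 10 0 0 0 0"

```text
clock: 26.8
tcp_pos: [0.5261, -0.2071, 0.2398]
orientation: [1.173, 1.231, -1.172]
contact_force: [-1.2, 0.1, -2.5]
grip_width: 0.0118
```

```bash
python3 look.py 18
```

```text
{'clock': np.float64(26.8), 'tcp_pos': array([ 0.5261, -0.2071,  0.2398]), 'contact_force': array([-1.2236,  0.1175, -2.471 ]), 'moment': array([-0.1082,  0.1523, -0.0009]), 'grip_width': np.float64(0.0118)}
rack xy mm -36.18842936627692 0.11109820655867143 bar z 0.27331153792097695
```

View pics/l18.png

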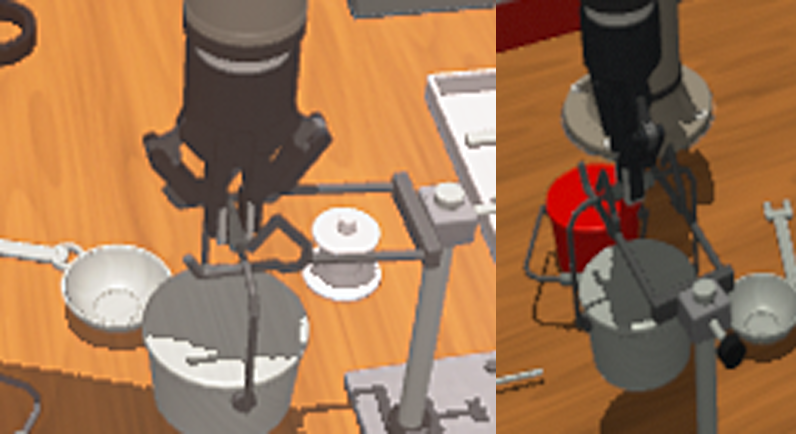

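>>> apply_moves --pt "5 0 2 0 0 0 0" --pt "5 0 4 0 0 0 0" --pt "5 0 6 0 0 0 0" --pt "5 0 8 0 0 0 0" --pt "5 0 8 0 0 0 0"

```text
clock: 27.45
tcp_pos: [0.5338, -0.2067, 0.2398]
orientation: [1.173, 1.231, -1.172]
contact_force: [-0.4, 0.2, -2.1]
grip_width: 0.0115
```

>>> apply_moves --pt "5 0 2 0 0 0 0" --pt "5 0 5 0 0 0 0" --pt "5 0 8 0 0 0 0" --pt "5 0 10 0 0 0 0" --pt "5 0 12 0 0 0 0" --pt "5 0 12 0 0 0 0"

```text
clock: 28.05
tcp_pos: [0.546, -0.2061, 0.2398]
orientation: [1.173, 1.231, -1.172]
contact_force: [-0.9, -0.1, -2.8]
grip_width: 0.0117
```

```bash
python3 look.py 19
```

```text
{'clock': np.float64(28.05), 'tcp_pos': array([ 0.546 , -0.2061,  0.2398]), 'contact_force': array([-0.9362, -0.055 , -2.7854]), 'moment': array([-0.0548,  0.1336, -0.0462]), 'grip_width': np.float64(0.0117)}
rack xy mm -16.313184671630523 0.23622256546100084 bar z 0.2733219776631479
```

View pics/l19.png

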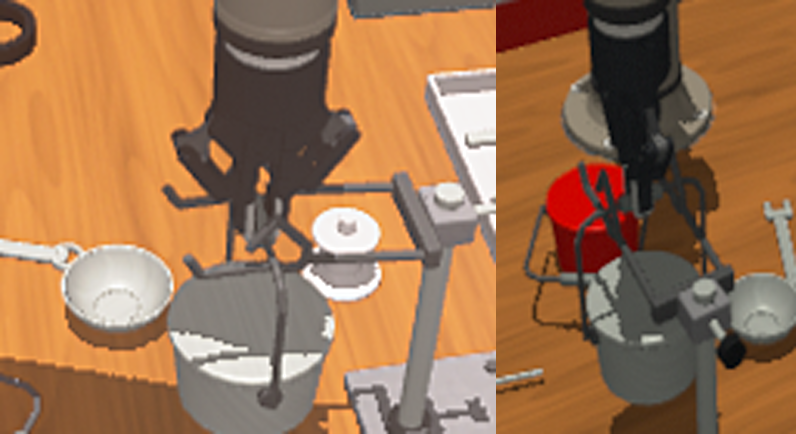

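View pics/w19.png

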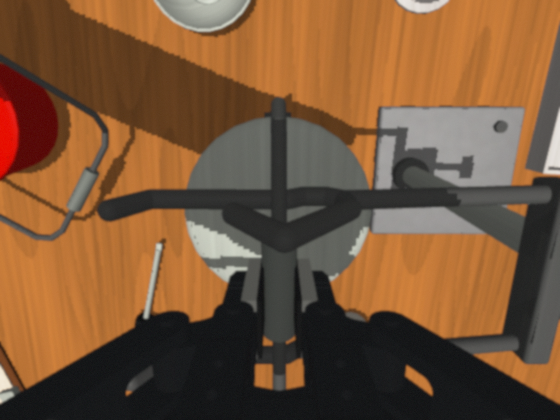

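>>> apply_moves --pt "5 0 2 0 0 0 0" --pt "5 0 4 0 0 0 0" --pt "5 0 6 0 0 0 0" --pt "5 0 8 0 0 0 0" --pt "5 0 8 0 0 0 0"

```text
clock: 28.7
tcp_pos: [0.5537, -0.2053, 0.2393]
orientation: [1.173, 1.232, -1.172]
contact_force: [2.2, 0.4, -6.4]
grip_width: 0.0118
```

>>> apply_moves --pt "5 0 1.5 0 0 0 0" --pt "5 0 3 0 0 0 0" --pt "5 0 4.5 0 0 0 0" --pt "5 0 6 0 0 0 0" --pt "5 0 7 0 0 0 0" --pt "5 0 7 0 0 0 0"

```text
clock: 29.3
tcp_pos: [0.5602, -0.2054, 0.2397]
orientation: [1.173, 1.232, -1.173]
contact_force: [-0.6, 0.6, -7.4]
grip_width: 0.0117
```

```bash
python3 look.py 20
```

```text
{'clock': np.float64(29.3), 'tcp_pos': array([ 0.5602, -0.2054,  0.2397]), 'contact_force': array([-0.6117,  0.5842, -7.361 ]), 'moment': array([ 0.0028, -0.0164,  0.0133]), 'grip_width': np.float64(0.0117)}
rack xy mm -2.0658264280471963 0.2378212461717593 bar z 0.2731852379679661
```

View pics/w20.png

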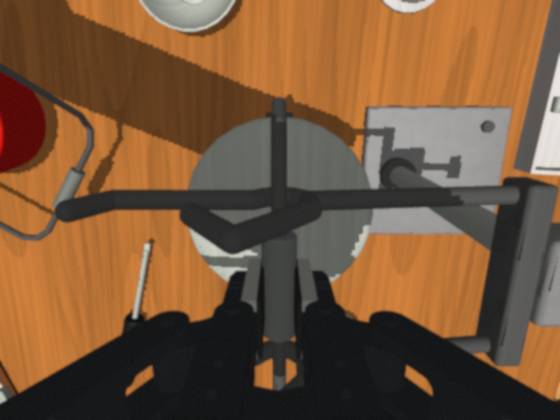

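>>> apply_moves --pt "5 0.7 0 0 0 0 0" --pt "5 1.4 0 0 0 0 0" --pt "5 2.1 0 0 0 0 0" --pt "5 2.8 0 0 0 0 0" --pt "5 2.8 0 0 0 0 0"

```text
clock: 29.95
tcp_pos: [0.5599, -0.2054, 0.2367]
orientation: [1.173, 1.232, -1.173]
contact_force: [-0.3, 0.9, -6.2]
grip_width: 0.0115
```

>>> apply_moves --pt "5 0.5 0 0 0 0 0" --pt "5 1 0 0 0 0 0" --pt "5 1.4 0 0 0 0 0" --pt "5 1.4 0 0 0 0 0"

```text
clock: 30.35
tcp_pos: [0.5601, -0.2055, 0.2357]
orientation: [1.173, 1.232, -1.173]
contact_force: [-0.3, 0.2, -4.6]
grip_width: 0.0114
```

>>> apply_moves --pt "5 0.5 0 0 0 0 0" --pt "5 1 0 0 0 0 0" --pt "5 1 0 0 0 0 0" --pt "5 1 0 0 0 0 0"

```text
clock: 30.75
tcp_pos: [0.5602, -0.2055, 0.2348]
orientation: [1.173, 1.232, -1.173]
contact_force: [-1.0, 0.1, -2.2]
grip_width: 0.0115
```

```bash
python3 look.py 21
```

```text
{'clock': np.float64(30.75), 'tcp_pos': array([ 0.5602, -0.2055,  0.2348]), 'contact_force': array([-0.9504,  0.0922, -2.1941]), 'moment': array([0.1301, 0.2263, 0.018 ]), 'grip_width': np.float64(0.0115)}
rack xy mm -2.118384709665851 0.13123147185916467 bar z 0.26831183910510353
```

View pics/l21.png

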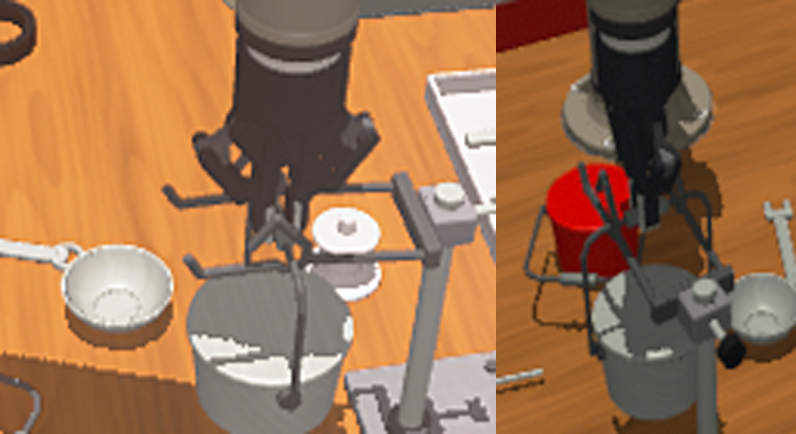

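View pics/w21.png

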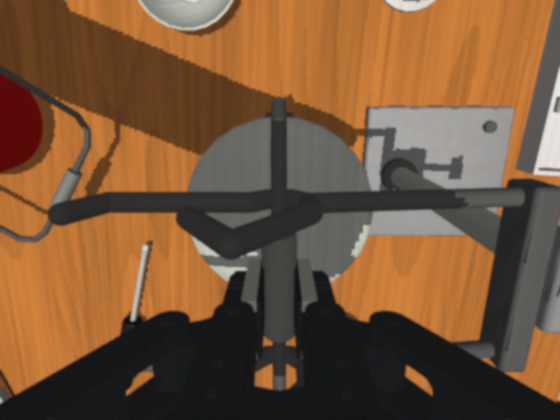

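>>> apply_moves --pt "5 0.6 0 0 0 0 0" --pt "5 0.6 0 0 0 0 0" --pt "5 0.6 0 0 0 0 0"

```text
clock: 31.2
tcp_pos: [0.5602, -0.2055, 0.2342]
orientation: [1.173, 1.232, -1.173]
contact_force: [-2.0, 1.0, -0.1]
grip_width: 0.0113
```

>>> apply_moves --pt "14 0 0 0 0 0 0" --pt "16 0 0 0 0 0 0" --pt "20 0 0 0 0 0 0" --pt "28 0 0 0 0 0 0" --pt "36 0 0 0 0 0 0" --pt "40 0 0 0 0 0 0" --pt "40 0 0 0 0 0 0" --pt "40 0 0 0 0 0 0" --force 20

```text
clock: 32.0
tcp_pos: [0.5601, -0.2055, 0.2339]
orientation: [1.173, 1.232, -1.173]
contact_force: [1.1, -0.5, -0.1]
grip_width: 0.0401
```

```bash
python3 look.py 22
```

```text
{'clock': np.float64(32.0), 'tcp_pos': array([ 0.5601, -0.2055,  0.2339]), 'contact_force': array([ 1.0791, -0.4517, -0.1096]), 'moment': array([0.0097, 0.0016, 0.0202]), 'grip_width': np.float64(0.0401)}
rack xy mm -2.2390711190151107 0.15727990359929095 bar z 0.2673873235784555
```

View pics/l22.png

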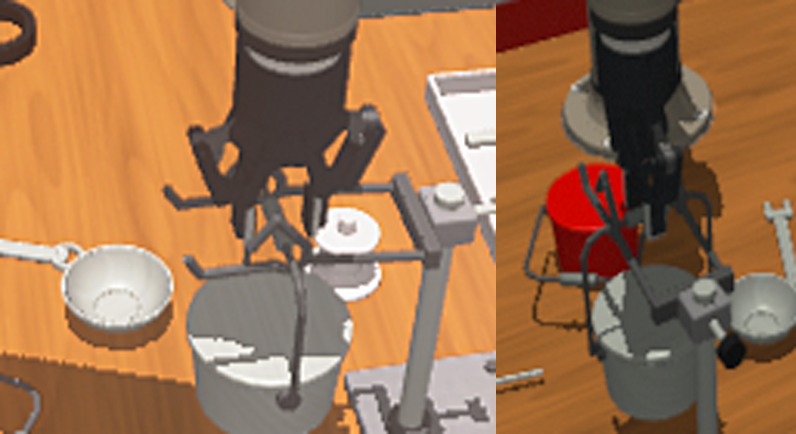

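View pics/w22.png

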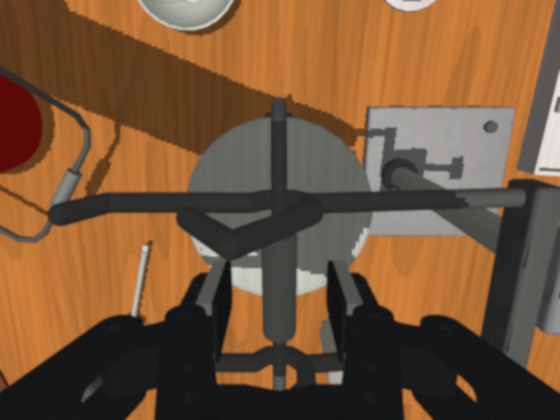

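>>> apply_moves --pt "40 -2 0 0 0 0 0" --pt "40 -5 0 0 0 0 0" --pt "40 -9 0 0 0 0 0" --pt "40 -14 0 0 0 0 0" --pt "40 -20 0 0 0 0 0" --pt "40 -28 0 0 0 0 0" --pt "40 -36 0 0 0 0 0" --pt "40 -46 0 0 0 0 0" --pt "40 -56 0 0 0 0 0" --pt "40 -68 0 0 0 0 0" --pt "40 -80 0 0 0 0 0" --pt "40 -95 0 0 0 0 0" --pt "40 -110 0 0 0 0 0" --pt "40 -120 0 0 0 0 0" --pt "40 -120 0 0 0 0 0"

```text
clock: 33.65
tcp_pos: [0.5608, -0.2057, 0.3559]
orientation: [1.174, 1.229, -1.171]
contact_force: [-0.2, -0.2, -0.0]
grip_width: 0.04
```

```bash
python3 look.py 23
```

```text
{'clock': np.float64(33.65), 'tcp_pos': array([ 0.5608, -0.2057,  0.3559]), 'contact_force': array([-0.2498, -0.1785, -0.0151]), 'moment': array([ 0.02  , -0.0656, -0.0217]), 'grip_width': np.float64(0.04)}
rack xy mm -1.497743745222391 -0.16663089601394623 bar z 0.3893555362830241
```

View pics/l23.png

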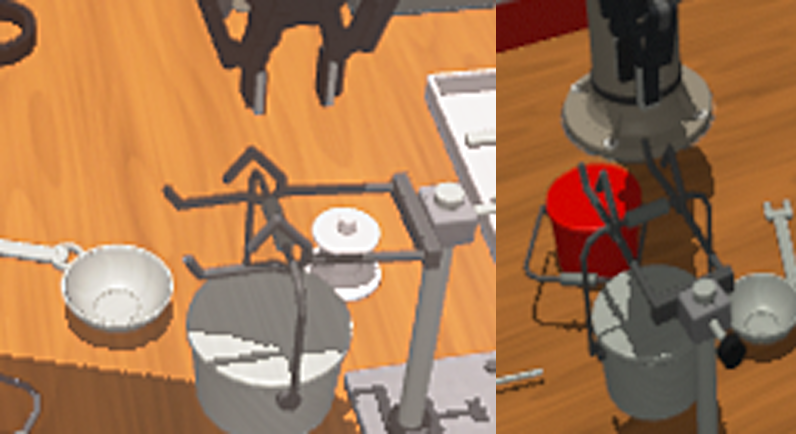

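View pics/w23.png

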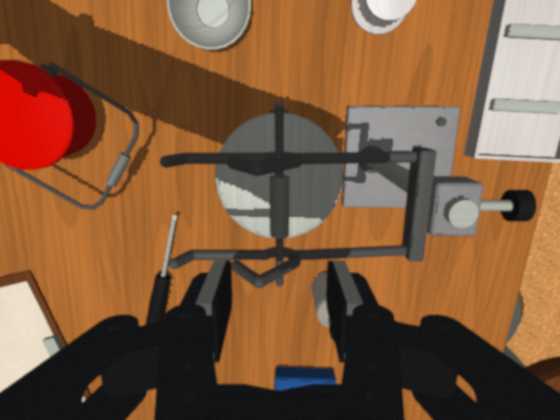

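```bash
python3 - <<'E'
from h import *
w=cam('wrist');d=cam('side');g=cam('scene');p=[.5623,-.2055,.0486,.2696]
def W(x,y,z): c,s=np.cos(p[2]),np.sin(p[2]);return np.array([p[0]+(c*x-s*y)/1e3,p[1]+(s*x+c*y)/1e3,p[3]+z/1e3])
a=cv2.resize(w['pixels'][90:310,150:450],None,fx=2.6,fy=2.6,interpolation=2)[:,:,::-1].copy()
for X in [(0,36,-2),(0,-36,-2),(-73,36,15),(-73,-36,15),(-14,36,42),(-14,-36,42),(0,0,-2)]:
    u=proj(w,W(*X));cv2.circle(a,tuple(int(v) for v in (u-[150,90])*2.6),3,(0,255,0),-1)
cv2.imwrite('pics/c24.png',a)
for n,f in (('wrist',w),('side',d),('scene',g)):
    print(n,'model',proj(f,W(0,0,-2)).round(1),[(px(q['point']).round(1).tolist(),round(q['confidence'],2)) for q in pinpoint('bail_grip',n)][:4])
for c in [(281,207)]:
    X=onz(w,c,.268)-[*p[:2],0];c,s=np.cos(p[2]),np.sin(p[2]);print((c*X[0]+s*X[1])*1e3,(c*X[1]-s*X[0])*1e3)
E
```

```text
wrist model [283.3 208.6] [([277.0, 208.0], 0.83), ([120.4, 169.9], 0.76)]
side model [339.9 242.2] [([252.1, 315.0], 0.79), ([339.6, 240.6], 0.75), ([201.9, 191.4], 0.62)]
scene model [229.  219.3] [([229.9, 220.6], 0.51), ([201.3, 235.7], 0.49), ([317.6, 181.9], 0.47)]
-1.6167085607565201 1.3236162375210103
```

View pics/c24.png

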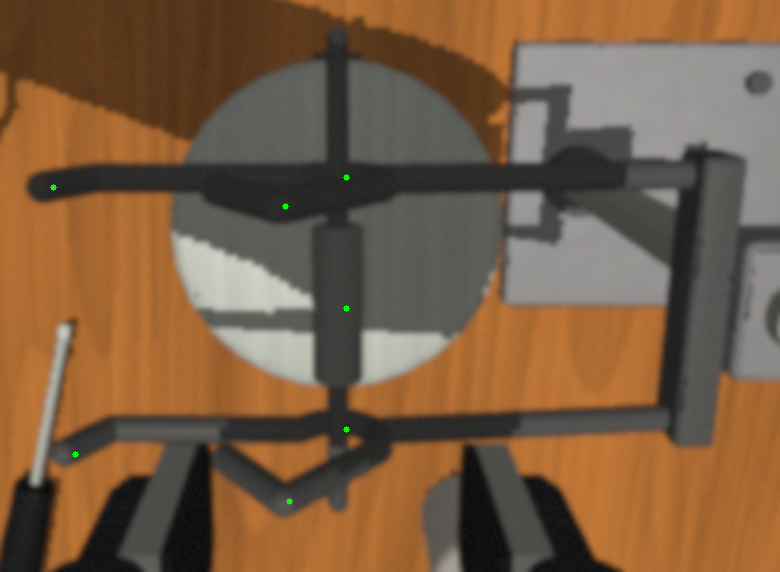

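>>> apply_moves --pt "40 -20 0 0 0 0 0" --pt "40 -20 0 0 0 0 0" --pt "40 -20 0 0 0 0 0" --pt "40 -20 0 0 0 0 0" --pt "40 -20 0 0 0 0 0"

```text
clock: 34.6
tcp_pos: [0.5597, -0.2053, 0.3731]
orientation: [1.173, 1.233, -1.174]
contact_force: [0.5, -0.3, -0.0]
grip_width: 0.0396
```

```bash
python3 - <<'E'
from h import *
a=cv2.imread('pics/l23.png'); d=cam('side')
n=cv2.resize(d['pixels'][170:310,250:410],None,fx=3.1,fy=3.1,interpolation=2)[:,:,::-1]
print('pail change px',np.abs(n[230:].astype(int)-a[230:,:n.shape[1]].astype(int)).mean())
print(r.hand_in())
E
```

```text
pail change px 0.8795791165928737
the job is handed in; nothing more can be done
None
```

The grey pail now hangs by its bail in the rack seats, released, and I handed the job in at about 34.6 s; the hand-in reported no verdict.

- **What I did:** I swung the bail upright with the pail still standing on the bench, then carried it to the rack. There I lowered the bar into the gap until the prongs took the weight, slid it back under the keepers, let it down into the seats, opened the fingers and lifted straight up.
- **Hook height:** the prongs first took weight with the bar at about 0.275 m, and the seats about 5 mm lower. That puts h near 0.270 m, matching the camera fit.
- **Forces:** the pail weighs about 7.5 N. The wrist never showed more than that weight going onto the rack, so I saw no sign of nearing the 20 N limit.
- **Last checks:** the bar sits about 2 mm in front of the seat centre and about 1 mm off mid-prongs. The pail looks level and showed no visible movement between the last two side pictures. The fingers are well above it.
- **What disagreed:**
  - The first pinch closed just above the sleeve, because the fingertips end about 19 mm short of the reported TCP. I gripped lower and it held.
  - The wrist camera and the side and scene cameras differ by 2 to 3 mm on the bar's position along the prongs, which is within tolerance.
- **Not checked:** I did not measure whether the bystanders stayed put, though nothing showed contact with them.

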